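# Set up the food dryer

## Task

Set up the food dryer: first lift the steel carrying yoke off the base and hang it astride the towel rail, one leg on either side of the bar and well clear of the posts. Then stack every drying tray that is there (in any order) on the base, each fully seated with its notch over the key of what is below it, and last seat the lid on top the same way; leave the candle, the jar and the mug where they are.

Things in the scene. Friction and masses are not known exactly. Their poses are not given: they have to be found in the camera images.
- base_rim (a point): the dryer's base, fixed to the worktop: a low white box 108 mm square with a shallow recess, this point is the centre of its rim, 36 mm above the worktop (inside of the recess 100 mm square). z up; +x points to its key: a tab 23 mm wide (y), standing 58 to 66 mm out along +x and rising 12 mm above the rim
- base: the same base: origin at the centre of its underside on the worktop, axes as for base_rim
- tray1_mid (a point): centre of a grey square drying tray, open on top, 26 mm above its underside; may be absent (None). Body 108 mm square outside, 100 mm inside, rim 52 mm above the underside. Hold it by the dividing wall that runs along its x through the centre: 10 mm thick, from the floor (12 mm up) to 44 mm up, 45 mm free on either side. x points to key and notch, z up. 220 g
- tray1_key (a point): the key of tray1: a tab 23 mm wide (y), 58 to 66 mm out along the tray's +x and rising 12 mm above its rim; this point is 62 mm out at rim height. Right below, in the flange at the tray's foot, is the notch: 28 mm wide, open outwards, from 53 mm out
- tray1: tray1, origin at the centre of its underside. Foot: a round spigot 94 mm across and 6 mm deep, tapered to 86 mm, above it (6 to 12 mm up) the notched flange, 132 mm square. Seated, the spigot lies inside the rim below (3 mm play each way), the flange on that rim, and the key below stands up through the notch: each tray adds 46 mm, the first one's underside is 30 mm above the worktop
- tray2_mid (a point): centre of another tray like tray1 (same sizes, point and axes); may be absent
- tray2_key (a point): the key of tray2, above its notch, as for tray1
- tray2: tray2: origin at the centre of its underside, as tray1
- tray3_mid (a point): centre of another tray like tray1 (same sizes, point and axes); may be absent
- tray3_key (a point): the key of tray3, above its notch, as for tray1
- tray3: tray3: origin at the centre of its underside, as tray1
- lid_mid (a point): the grey lid, a flat plate 132 mm square with the same round 94 mm spigot (6 mm), 6 mm plate and 28 mm notch at its +x edge as the trays have, but no key and no walls; on top along its x a bar handle 70 mm long, 12 mm thick, from 12 to 43 mm above the underside. This is its centre, 21 mm above its underside. 150 g
- lid_notch (a point): the notch of the lid, 62 mm out from its centre along its +x, 9 mm above its underside
- lid: the lid: origin at the centre of its underside
- yoke_crown (a point): the carrying yoke, a steel band 40 mm wide (x) bent to an upside-down U, at the start standing astride the base on its two legs. This is the middle of the crown's underside, 94 mm above the feet; the crown slopes down 9 degrees to either side, so it centres itself on a bar. Legs 66 mm to either side along its y. z up. 180 g
- yoke_grip (a point): the bar grip on top of the yoke's crown: 12 mm thick (x), 60 mm long (y), its top 127 mm and this point 115 mm above the feet, 20.5 mm above yoke_crown; axes as the yoke's
- yoke: the yoke: origin midway between its feet
- rail_mid (a point): middle of the horizontal bar of a small towel rail, fixed: a round bar 12 mm thick and 220 mm long between two posts, its axis 170 mm above the worktop. y runs along the bar, x across it, z up
- candle: a candle in a glass, loose bystander
- jar: a small jar, loose bystander
- cup: a speckled mug, loose bystander

How it is judged:
On the way, in this order (a step that is already met when the one before it is completed fails the run):
1. the yoke hangs astride the rail (x of yoke_crown in the frame of rail_mid between -0.03 and 0.03 m and y of yoke_crown in the frame of rail_mid between -0.085 and 0.085 m and z of yoke_crown in the frame of rail_mid between -0.004 and 0.018 m and angle between yoke_crown's own z axis and vertical below 0.3 rad and angle between the y axis of yoke_crown and the x axis of rail_mid, either way round below 0.5 rad and linear speed of yoke below 0.03 m/s and contact force between the fingers and yoke below 0.05 N), for 0.3 s.
2. every tray that is there is seated in the stack on the base (x of tray1_mid in the frame of base between -0.012 and 0.012 m and y of tray1_mid in the frame of base between -0.012 and 0.012 m and x of each of tray1_key, tray2_key, tray3_key in the frame of base above 0.045 m and angle between each of tray1_mid, tray2_mid, tray3_mid's own z axis and vertical below 0.05 rad and y of tray1_key in the frame of base between -0.014 and 0.014 m and (z of tray1_mid in the frame of base between 0.052 and 0.06 m or z of tray1_mid in the frame of base between 0.098 and 0.106 m or z of tray1_mid in the frame of base between 0.144 and 0.152 m) and x of tray2_mid in the frame of base between -0.012 and 0.012 m and y of tray2_mid in the frame of base between -0.012 and 0.012 m and y of tray2_key in the frame of base between -0.014 and 0.014 m and (z of tray2_mid in the frame of base between 0.052 and 0.06 m or z of tray2_mid in the frame of base between 0.098 and 0.106 m or z of tray2_mid in the frame of base between 0.144 and 0.152 m) and x of tray3_mid in the frame of base between -0.012 and 0.012 m and y of tray3_mid in the frame of base between -0.012 and 0.012 m and y of tray3_key in the frame of base between -0.014 and 0.014 m and (z of tray3_mid in the frame of base between 0.052 and 0.06 m or z of tray3_mid in the frame of base between 0.098 and 0.106 m or z of tray3_mid in the frame of base between 0.144 and 0.152 m) and linear speed of each of tray1, tray2, tray3 below 0.02 m/s), for 0.2 s.
3. the lid is seated on the stack (x of tray1_mid in the frame of base between -0.012 and 0.012 m and y of tray1_mid in the frame of base between -0.012 and 0.012 m and x of each of tray1_key, tray2_key, tray3_key, lid_notch in the frame of base above 0.045 m and angle between each of tray1_mid, tray2_mid, tray3_mid, lid_mid's own z axis and vertical below 0.05 rad and y of tray1_key in the frame of base between -0.014 and 0.014 m and (z of tray1_mid in the frame of base between 0.052 and 0.06 m or z of tray1_mid in the frame of base between 0.098 and 0.106 m or z of tray1_mid in the frame of base between 0.144 and 0.152 m) and x of tray2_mid in the frame of base between -0.012 and 0.012 m and y of tray2_mid in the frame of base between -0.012 and 0.012 m and y of tray2_key in the frame of base between -0.014 and 0.014 m and (z of tray2_mid in the frame of base between 0.052 and 0.06 m or z of tray2_mid in the frame of base between 0.098 and 0.106 m or z of tray2_mid in the frame of base between 0.144 and 0.152 m) and x of tray3_mid in the frame of base between -0.012 and 0.012 m and y of tray3_mid in the frame of base between -0.012 and 0.012 m and y of tray3_key in the frame of base between -0.014 and 0.014 m and (z of tray3_mid in the frame of base between 0.052 and 0.06 m or z of tray3_mid in the frame of base between 0.098 and 0.106 m or z of tray3_mid in the frame of base between 0.144 and 0.152 m) and x of lid_mid in the frame of base between -0.012 and 0.012 m and y of lid_mid in the frame of base between -0.012 and 0.012 m and y of lid_notch in the frame of base between -0.014 and 0.014 m and (z of lid_mid in the frame of base between 0.139 and 0.147 m or z of lid_mid in the frame of base between 0.185 and 0.193 m)), for 0.2 s.
At the end, for the whole second after the job is handed in: The yoke hangs across the bar, upright, crown within 30 mm of it and 85 mm of its middle. Every tray present and, on top, the lid are level, within 4 mm of a seated height and 12 mm of the base's centre, keys in line with the base's (14 mm). All released and at rest (all of step 1 and all of step 3 and linear speed of each of tray1, tray2, tray3, lid below 0.02 m/s); the robot touches nothing.
It fails at once if the candle, the jar or the mug is moved by more than 30 mm (distance of any of candle, jar, cup from where it was at the start of the episode above 0.03 m).
Of tray1, tray2, tray3 only 2 to 3 are there at a start; the rules pass over those that are not, and their reading is None.
At some moment in a run one of tray1, tray2, tray3, lid may be knocked a few centimetres aside while the robot is not near it.
It also fails if it takes over 210 s, if anything falls off the work surface, if the arm or the gripper's body presses on something with over 40 N, if the wrist force passes 120 N, or if a joint passes its speed limit or range.

## Robot

A 7-joint arm with a two-finger parallel gripper is mounted at the origin on a cart in front of the work surface, level with it; the furniture and walls round the work are solid. World frame = base frame: x ahead of the robot, y to its left, z up, the work surface at z = 0. Lengths are in m, angles in rad, forces in N, time in s.
With the tool pointing down it reaches from about 0.4 to 0.875 m from the base axis. Payload 6.5 kg.
Tool frame: the origin (TCP) lies midway between the tips of the shut fingers; the grasp point (between the pads) lies pinch_z behind it (pinch_z is the distance from the TCP to the grasp point, in m); z points along the fingers, y is the line along which they close (so a half turn about z gives the same grasp; the last joint's range is limited). The gripper opens to 88 mm and grips with 3 to 60 N. Pads are 18 mm wide; open, the fingers measure 123 mm over their backs; the gripper's body (75 mm by 187 mm) begins 45 mm behind the grasp point.
Start: joints at [1.23, 0.536, -0.004, 1.538, 0.003, 1.067, -0.071], TCP at [0.176, -0.626, 0.239] pointing down, gripper open.
Joint ranges: [-2.7, 2.7], [-0.37, 2.16], [-1.27, 1.26], [0.24, 2.4], [-1.31, 4.45], [0.19, 1.91], [-2.76, 2.76]. Speed limits (rad/s): [2.39, 2.39, 3.14, 3.14, 3.14, 3.14, 3.14].

## Interface

Orientations are given as [roll, pitch, yaw] about the fixed x, y, z axes, in that order (R = Rz(yaw) Ry(pitch) Rx(roll)).
In Python, from bench import * gives the robot as it stands. The module is installed in compiled form; this text tells all that it offers.
- The arm moves only by the shell command python3 -m jog 'ROWS' [FORCE]. ROWS is JSON, a list of rows, each an object of numbers: "claw": the finger opening in mm, from 0 to 88.1; "x", "y", "z": the shift along the tool's x, y, z in units of 50 mm (1.0 is 50 mm); "rx", "ry", "rz": the turn, a rotation vector about the tool's x, y, z in units of 5 degrees (1.0 is 5 degrees). A call has exactly 5 rows; each row shifts and turns the commanded pose from where the row before left it, along the tool's axes as they then stand; what a row does not reach is not made up. A row lasts 1/10 s, in which the tool goes at most 50 mm and 8.59 degrees, less where a joint would pass 70% of its speed; a pose out of reach is approached as far as the arm can. A call is refused whole if a number of a shift passes 1 or a number of a turn 1, either way. A call with a gripper value outside its range is refused whole. The fingers move at their own pace and stop on an object; FORCE is the grip in N (left out, the last holds). Time passes only in rows, so rows that do not move let the fingers close, or fill a call up. It gives the time, the measured TCP pose, the force, the opening and the grip force at its end, in the units of the state.
- read_state(): the state, without advancing time (a new reading comes with each control period).
- snapshot(name): name is "side" or "top"; returns a dict with "pixels" (400x640x3 uint8, blue, green, red), "vertical_fov" (degrees; the focal length in pixels is half the picture's height over the tangent of half this angle, whatever the lens; pixels are square), "cx", "cy" (the principal point, pixels), "R" (3x3) and "t" (3): a world point X has camera coordinates R X + t. Camera axes: x right, y down, z forward; pixel columns grow to the right and rows downward; lengths in m; the calibration is good to about 2 mm. A picture is of the moment at which its call begins. There is no depth.
- finish_job(): hands the job in; it is judged then, once.
Trained networks look in a picture, given as the dict that the camera call returned (one of the last four; its "shot" number tells which), for a name from the list of things; names that differ only in an ending like _2 or _b are one class to them, and where a whole thing is asked for, a point or a joint stands for the part that bears it (a point fixed in the world has none). Each returns a list of dicts, best first, with "score" (0 to 1); they miss things now and then, are a little off and sometimes report something else, mostly with a low value. They report only what shows in the picture. A call takes as long as a camera call.
- find_in(picture, thing): "xy" ([column, row] in pixels, amid what is visible of it).
The state is a dict: "time": time; "q": joint angles; "qd": joint speeds; "joint_efforts": joint torques, N m; "ee_pos": TCP position; "ee_rot": TCP orientation; "ft_force": force on the tool from outside, world axes, zero at the start; "wrist_torque": the same for the moment, N m; "opening": opening from 0.0 (shut) to 1.0 (fully open); "grasp_force": force on a finger pad.
Only numpy, scipy, OpenCV 4.12 (cv2) and the standard library are available. Lean on these libraries where they do the work, as an engineer would, in place of code of your own. Each camera call takes 0.05 s, during which the arm holds its last target. There are 200 camera calls.

## Working session

There is one attempt and no reset: what is moved stays moved. The work goes in short steps, Python scripts to look and compute and a shell command to move; the robot and the scene stay as the last step left them, time stands still between calls to the robot, and variables do not carry over. Pictures are saved under pics/ and viewed, at most 14 in all, crops included, and the job is handed in when it is done.

```bash
mkdir -p pics; ls; cat > h.py <<'E'
from bench import *
import numpy as np, cv2
def K(p):
    f=200/np.tan(np.radians(p["vertical_fov"])/2); return f,p["cx"],p["cy"]
def ray(p,uv):
    f,cx,cy=K(p); R=np.array(p["R"]);t=np.array(p["t"])
    d=R.T@np.array([(uv[0]-cx)/f,(uv[1]-cy)/f,1]); return -R.T@t,d
def at_z(p,uv,z):
    o,d=ray(p,uv); return o+d*(z-o[2])/d[2]
def proj(p,X):
    f,cx,cy=K(p); c=np.array(p["R"])@np.array(X)+np.array(p["t"]); return np.array([f*c[0]/c[2]+cx,f*c[1]/c[2]+cy])
E
python3 - <<'E'
from h import *
s=read_state();print({k:np.round(v,3).tolist() for k,v in s.items()})
import bench
print([k for k in dir(bench) if 'pinch' in k], getattr(bench,'pinch_z',None))
for n in("top","side"):
    p=snapshot(n);cv2.imwrite(f"pics/{n}0.png",p["pixels"])
    o,_=ray(p,(0,0));print(n,p["vertical_fov"],p["cx"],p["cy"],np.round(o,3),np.round(p["R"],3).tolist())
    for th in "base_rim base tray1_mid tray1_key tray1 lid_mid lid_notch lid yoke_crown yoke_grip yoke rail_mid candle jar cup".split():
        print(th,[(np.round(d["xy"],1).tolist(),round(d["score"],2)) for d in find_in(p,th)[:5]])
E
```

```text
pics
{'time': 0.0, 'q': [1.23, 0.537, -0.004, 1.539, 0.003, 1.067, -0.071], 'qd': [0.001, -0.001, -0.0, -0.001, 0.001, -0.001, 0.001], 'joint_efforts': [0.0, -57.098, 0.991, -25.16, -0.056, 0.018, 0.0], 'ee_pos': [0.176, -0.625, 0.238], 'ee_rot': [-3.14, 0.0, 0.275], 'ft_force': [0.085, 0.333, 0.271], 'wrist_torque': [0.009, 0.013, -0.028], 'grasp_force': 0.0, 'opening': 1.001}
['pinch_z'] 0.0187
top 47.20145180418898 320.1103009951212 210.82590788226332 [-0.077  0.177  1.669] [[-0.362, -0.932, -0.004], [-0.859, 0.336, -0.387], [0.362, -0.137, -0.922]]
base_rim [([306.0, 245.1], 0.74)]
base [([305.2, 239.7], 0.87), ([349.6, 181.5], 0.58)]
tray1_mid [([407.6, 188.6], 0.72)]
tray1_key [([410.1, 188.8], 0.78)]
tray1 [([289.1, 191.9], 0.89), ([410.3, 188.5], 0.88), ([371.5, 229.7], 0.85)]
lid_mid [([353.6, 181.8], 0.59), ([372.9, 230.4], 0.24)]
lid_notch [([349.9, 181.7], 0.62), ([410.4, 189.8], 0.47)]
lid [([355.1, 181.9], 0.89), ([405.2, 185.5], 0.49)]
yoke_crown []
yoke_grip [([298.6, 232.9], 0.78), ([285.8, 191.4], 0.74)]
yoke [([298.7, 235.3], 0.9)]
rail_mid [([217.2, 242.9], 0.66)]
candle [([207.9, 212.5], 0.64)]
jar []
cup [([252.8, 302.2], 0.65)]
side 42.75185306608219 316.75677117405735 193.40317330971124 [0.25  1.563 0.769] [[-0.984, -0.176, 0.026], [-0.089, 0.361, -0.928], [0.154, -0.916, -0.371]]
base_rim [([314.9, 231.7], 0.75)]
base [([315.1, 231.2], 0.98)]
tray1_mid [([327.8, 180.9], 0.79), ([289.7, 196.0], 0.19)]
tray1_key [([321.3, 181.9], 0.68)]
tray1 [([327.0, 181.1], 0.86), ([265.8, 220.8], 0.84), ([349.1, 198.0], 0.82)]
lid_mid [([290.4, 198.0], 0.83)]
lid_notch [([293.1, 197.9], 0.62)]
lid [([293.1, 197.6], 0.91)]
yoke_crown [([323.6, 219.0], 0.89), ([263.7, 216.6], 0.7)]
yoke_grip [([320.8, 218.7], 0.84)]
yoke [([314.8, 230.5], 0.72)]
rail_mid [([287.0, 257.7], 0.94), ([329.3, 178.6], 0.16)]
candle [([228.1, 259.1], 0.6)]
jar [([244.8, 234.1], 0.88)]
cup [([364.8, 264.9], 0.87)]
```

```bash
python3 - <<'E'
import cv2
a=cv2.imread('pics/top0.png')[130:340,170:460];cv2.imwrite('pics/a.png',cv2.resize(a,(800,579),interpolation=cv2.INTER_CUBIC))
a=cv2.imread('pics/side0.png')[130:310,190:430];cv2.imwrite('pics/b.png',cv2.resize(a,(800,600),interpolation=cv2.INTER_CUBIC))
E
```

```text
(no output)
```

View pics/a.png

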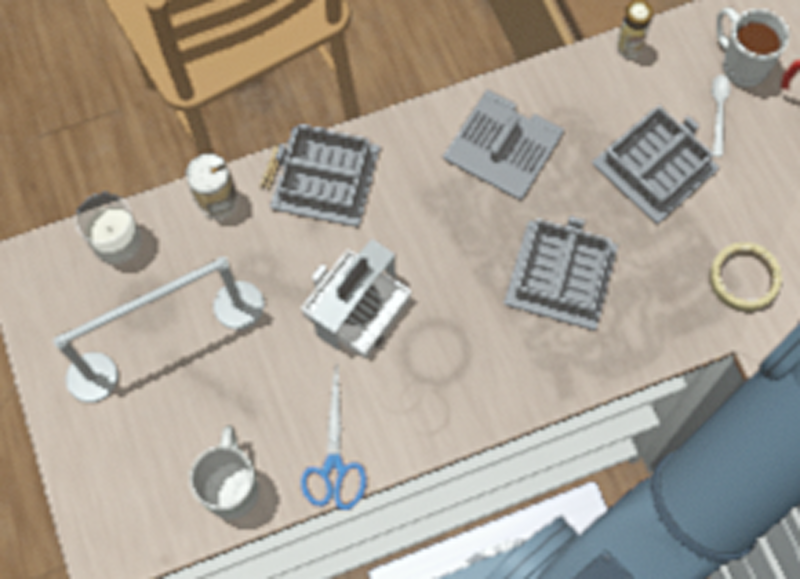

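View pics/b.png

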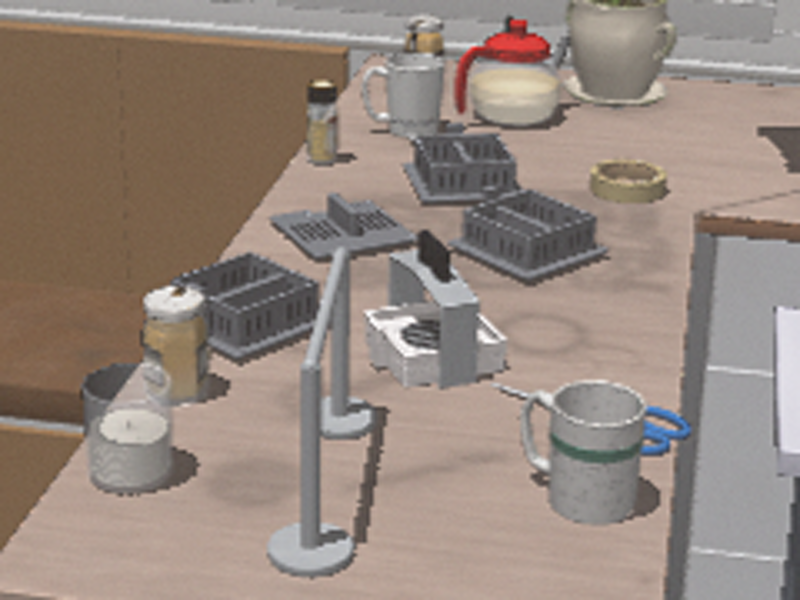

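The scene has three trays, the lid, the yoke astride the base and the rail at left. The base key is at about (286,228) in the full top picture. I'll fit the silhouettes next to get poses.

```bash
cat >> h.py <<'E'
from scipy.optimize import differential_evolution, minimize
def box(x0,x1,y0,y1,z0,z1): return np.array([[x,y,z] for x in(x0,x1) for y in(y0,y1) for z in(z0,z1)])*1e-3
KEY=box(58,66,-11.5,11.5,0,12)
def up(b,dz): return b+[0,0,dz*1e-3]
TRAY=[box(-66,66,-66,66,6,12),box(-54,54,-54,54,12,52),up(KEY,52)]
LID=[box(-66,66,-66,66,6,12),box(-35,35,-6,6,12,43)]
BASE=[box(-54,54,-54,54,0,36),up(box(54,66,-11.5,11.5,0,12),36)]
YOKE=[box(-20,20,-68,-64,0,86),box(-20,20,64,68,0,86),np.vstack([box(-20,20,-68,-64,83,87),box(-20,20,-2,2,94,97)]),np.vstack([box(-20,20,64,68,83,87),box(-20,20,-2,2,94,97)]),box(-6,6,-30,30,97,127)]
def xf(b,x,y,a,z=0):
    c,s=np.cos(a),np.sin(a); return b@np.array([[c,s,0],[-s,c,0],[0,0,1]])+[x,y,z]
def projN(p,P):
    f,cx,cy=K(p); c=P@np.array(p["R"]).T+np.array(p["t"]); return np.c_[f*c[:,0]/c[:,2]+cx,f*c[:,1]/c[:,2]+cy]
S=4
def render(p,parts,pose,win,z=0):
    u0,v0,u1,v1=win; m=np.zeros(((v1-v0)*S,(u1-u0)*S),np.uint8)
    for b in parts:
        q=(projN(p,xf(b,*pose,z=z))-[u0-.5,v0-.5])*S-.5
        cv2.fillConvexPoly(m,cv2.convexHull(np.round(q).astype(np.int32)),255)
    return cv2.resize(m,(u1-u0,v1-v0),interpolation=cv2.INTER_AREA)/255.
def graymask(p,win,sat=40):
    u0,v0,u1,v1=win; im=p["pixels"][v0:v1,u0:u1]; B,G,R=[im[...,i].astype(float) for i in range(3)]
    return np.clip((22-(R-B))/12,0,1)
def fit(views,parts,guess,yaws,z=0,d=.03):
    """views: list of (pic,win)"""
    ms=[graymask(p,w) for p,w in views]
    def c(v): return sum(np.abs(render(p,parts,v,w,z)-m).sum() for (p,w),m in zip(views,ms))
    best=None
    for a in yaws:
        r=differential_evolution(c,[(guess[0]-d,guess[0]+d),(guess[1]-d,guess[1]+d),(a-.8,a+.8)],maxiter=40,popsize=12,seed=1,tol=1e-6)
        if best is None or r.fun<best.fun: best=r
        print('  ',np.round(r.x,4),round(r.fun,1))
    return best.x
def win(c,r): return (int(c[0])-r,int(c[1])-r,int(c[0])+r,int(c[1])+r)
def save(ps):
    import pickle; pickle.dump(ps,open('p.pkl','wb'))
E
cat > f1.py <<'E'
from h import *
p=snapshot("top");s=snapshot("side");save((p,s))
P=np.pi
out={}
for n,uv in dict(A=(289,192),B=(371.5,229.7),C=(410,188.5)).items():
    g=at_z(p,uv,.026);print(n,np.round(g,3))
    out[n]=fit([(p,win(uv,26))],TRAY,g,[0,P/2,P,-P/2])
uv=(353,182);g=at_z(p,uv,.01);print('lid',g)
out['lid']=fit([(p,win(uv,26))],LID,g,[0,P/2])
# rail
for a in [(62,342),(222,263)]:
    print('rail end',np.round(at_z(p,(170+a[0]/2.759,130+a[1]/2.759),.170),3))
for a in [(310,365),(342,252)]:
    print('rail end side',np.round(at_z(s,(190+a[0]/3.333,130+a[1]/3.333),.170),3))
o,d=ray(p,(305,241));print('base guess',at_z(p,(306,245),.036))
im=cv2.resize(p["pixels"],None,fx=8,fy=8,interpolation=cv2.INTER_CUBIC)
crops=[]
for uv in [(289,192),(371.5,229.7),(410,188.5),(353,182)]:
    u,v=int(uv[0]),int(uv[1]);crops.append(im[(v-24)*8:(v+24)*8,(u-24)*8:(u+24)*8])
g=np.vstack([np.hstack(crops[:2]),np.hstack(crops[2:])])
cv2.imwrite('pics/c.png',cv2.resize(g,(600,600)))
m=np.hstack([graymask(p,win(uv,26)) for uv in [(289,192),(371.5,229.7),(410,188.5),(353,182),(305,240)]])
cv2.imwrite('pics/m.png',cv2.resize((m*255).astype(np.uint8),None,fx=3,fy=3))
E
time python3 f1.py
```

```text
A [0.688 0.019 0.026]
   [ 0.6919  0.0254 -0.5998] 68.6
   [0.6917 0.0245 0.9772] 33.9
   [0.692  0.0254 2.5485] 47.7
   [ 0.6921  0.0253 -2.165 ] 47.7
B [ 0.423 -0.222  0.026]
   [ 0.4296 -0.2326 -0.6738] 29.3
   [ 0.4289 -0.2326  0.9083] 49.3
   [ 0.4288 -0.2327  2.4802] 49.7
   [ 0.4295 -0.2325 -2.2431] 51.1
C [ 0.528 -0.434  0.026]
   [ 0.5342 -0.4289  0.3723] 163.0
   [ 0.5343 -0.4283  1.9407] 145.0
   [ 0.5343 -0.4283  3.5115] 145.0
   [ 0.5346 -0.4283 -1.1971] 125.9
lid [ 0.64353848 -0.23864626  0.01      ]
   [ 0.6465 -0.2361  0.6529] 33.4
   [ 0.6465 -0.2361  2.2237] 33.4
rail end [0.521 0.419 0.17 ]
rail end [0.549 0.202 0.17 ]
rail end side [0.526 0.42  0.17 ]
rail end side [0.55  0.199 0.17 ]
base guess [0.45372934 0.03430923 0.036     ]
real	0m5.421s
user	0m4.440s
sys	0m0.212s
```

View pics/c.png

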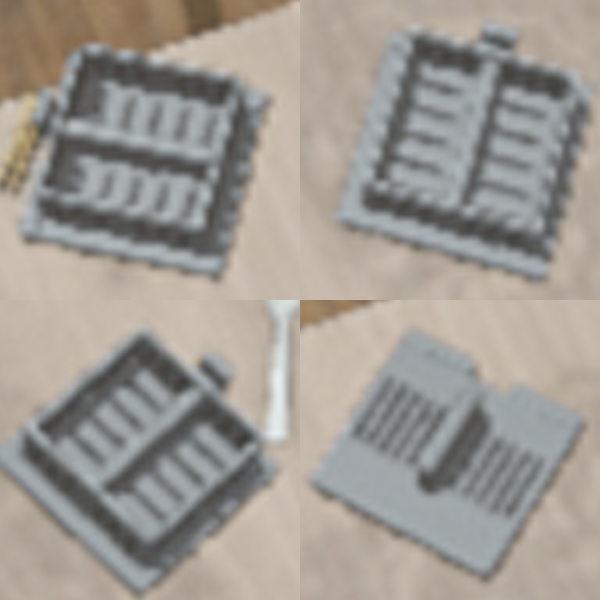

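View pics/m.png

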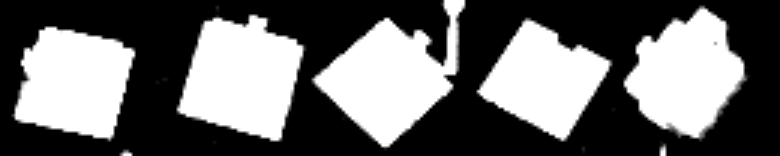

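The masks are clean. Key directions: A points left (yaw 0.98), B up (-0.67), C up-right (-1.20), and the lid notch up-right (-0.92). Next I'll fit base+yoke jointly and cross-check with the side camera.

```bash
cat > f2.py <<'E'
from h import *
import pickle
p,s=pickle.load(open('p.pkl','rb'))
def fit2(views,z=0):
    ms=[graymask(a,w) for a,w in views]
    def c(v): return sum(np.abs(np.maximum(render(a,BASE,v[:3],w),render(a,YOKE,v[3:],w))-m).sum() for (a,w),m in zip(views,ms))
    r=differential_evolution(c,[(.40,.50),(-.0,.08),(.2,1.7),(.40,.50),(-.02,.08),(.2,1.7)],maxiter=150,popsize=12,seed=2,tol=1e-6)
    return r.x,r.fun
tw=(p,win((305,240),28));sw=(s,(295,195,345,250))
for v in ([tw],[sw],[tw,sw]): print([np.round(x,4).tolist() for x in fit2(v)])
for n,parts,g,w in (('B',TRAY,(.4296,-.2326,-.674),24),('C',TRAY,(.5346,-.4283,-1.197),24),('lid',LID,(.6465,-.2361,-.918),24)):
    c=proj(s,[g[0],g[1],.02]);print(n,'side',fit([(s,win(c,28))],parts,g,[g[2]]))
# base top-view overlay
x,_=fit2([tw,sw])
v=[]
for a,w in (tw,sw):
    u0,v0,u1,v1=w
    im=cv2.resize(a["pixels"][v0:v1,u0:u1],None,fx=8,fy=8,interpolation=cv2.INTER_CUBIC)
    for parts,po,col in((BASE,x[:3],(0,0,255)),(YOKE,x[3:],(0,255,0))):
        for b in parts:
            q=(projN(a,xf(b,*po))-[u0-.5,v0-.5])*8
            cv2.polylines(im,[cv2.convexHull(np.round(q).astype(np.int32))],True,col,1)
    v.append(cv2.resize(im,(400,440)))
cv2.imwrite('pics/d.png',np.hstack(v))
E
time python3 f2.py
```

```text
[[0.489, 0.0503, 0.5844, 0.4921, 0.0497, 0.6199], 67.6353]
[[0.4895, 0.0469, 0.5521, 0.4938, 0.0459, 0.5809], 522.3961]
[[0.49, 0.0498, 0.5877, 0.4933, 0.0497, 0.5886], 606.4471]
   [ 0.4295 -0.2346 -0.6482] 769.2
B side [ 0.42951638 -0.23461195 -0.64816193]
   [ 0.5341 -0.4284 -1.2139] 1180.3
C side [ 0.53414002 -0.42843751 -1.21385019]
   [ 0.6447 -0.2366 -0.9011] 910.3
lid side [ 0.64471011 -0.23655503 -0.90110238]
real	0m23.616s
user	0m24.063s
sys	0m0.100s
```

View pics/d.png

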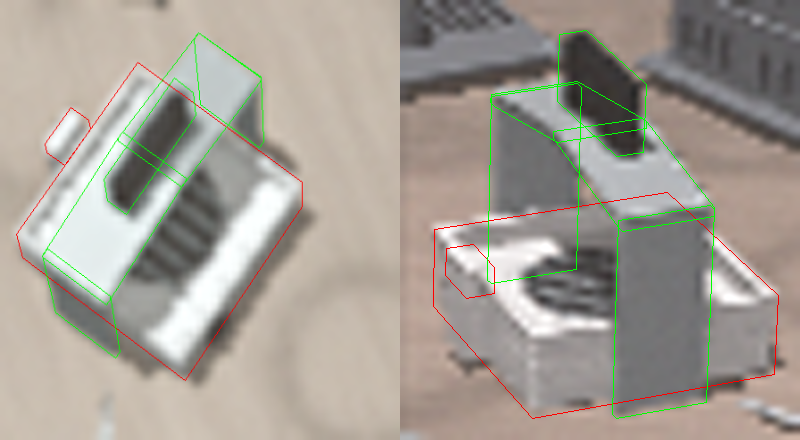

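```bash
cat > plan.py <<'E'
import sys; from h import *
from bench import read_state
def plan(x,y,z,yaw):
    s=read_state(); P=s["ee_pos"]; r=s["ee_rot"]; cur=r[2]
    d=(yaw-cur+np.pi)%(2*np.pi)-np.pi
    dx,dy=x-P[0],y-P[1]; 
    for a,n in((cur,'now'),(yaw,'after turn')):
        print(n,'x %.2f y %.2f z %.2f'%tuple(np.array([np.cos(a)*dx+np.sin(a)*dy,np.sin(a)*dx-np.cos(a)*dy,P[2]-z])/.05),end=' | ')
    print('rz %.2f'%(-np.degrees(d)/5),'| pos',np.round(P,4),'rot',np.round(r,3),'q7 %.2f'%s["q"][6],'F',np.round(s["ft_force"],1),'op %.3f gf %.1f t %.1f'%(s["opening"],s["grasp_force"],s["time"]))
if __name__=="__main__": plan(*map(float,sys.argv[1:5]))
E
R='[{"rz":-1},{"rz":-1},{"rz":-1},{"rz":-1},{"rz":-1}]'
python3 -m jog '[{"rz":-1},{"rz":-1},{"rz":-1},{"rz":-1},{"rz":-1}]'
python3 -m jog '[{"rz":-1},{"rz":-1},{"rz":-1},{"rz":-1},{"rz":-1}]'
python3 -m jog '[{"rz":-1},{"rz":-1},{"rz":-1},{"rz":-1},{"rz":-1}]'
python3 -m jog '[{"rz":-1},{"rz":-1},{"rz":-1},{"rz":-1},{"rz":-1}]'
python3 plan.py .4925 .049 .24 2.16
python3 - <<'E'
from h import *
import pickle
p,s=pickle.load(open('p.pkl','rb'))
print('jar',at_z(s,(244.8,234.1),.035),'candle',at_z(p,(208,212.5),.03),'cup',at_z(p,(252.8,302.2),.05),at_z(s,(364.8,264.9),.045))
E
```

```text
now x 9.75 y -11.27 z -0.03 | after turn x 7.70 y 12.75 z -0.03 | rz -21.60 | pos [ 0.1764 -0.6256  0.2387] rot [-3.142  0.     0.275] q7 -0.07 F [-0.  -0.5  0.3] op 1.001 gf 0.0 t 1.7
jar [0.71632682 0.15283415 0.035     ] candle [0.71826612 0.34158204 0.03      ] cup [0.31825334 0.28592146 0.05      ] [0.32055104 0.28318897 0.045     ]invalid input at $[0]: expected keys claw, x, y, z, rx, ry, rz
invalid input at $[0]: expected keys claw, x, y, z, rx, ry, rz
invalid input at $[0]: expected keys claw, x, y, z, rx, ry, rz
invalid input at $[0]: expected keys claw, x, y, z, rx, ry, rz
```

```bash
cat > plan.py <<'E'
import sys; from h import *
from bench import read_state
def plan(x,y,z,yaw,N):
    s=read_state(); P=s["ee_pos"]; r=s["ee_rot"]; cur=r[2]
    d=(yaw-cur+np.pi)%(2*np.pi)-np.pi
    if len(sys.argv)>6: d=yaw-cur+float(sys.argv[6])
    M=np.zeros((2,2))
    for i in range(N):
        a=cur+d*i/N; M+=[[np.cos(a),np.sin(a)],[np.sin(a),-np.cos(a)]]
    v=np.linalg.solve(M,[x-P[0],y-P[1]])/.05
    print('%d rows of x %.3f y %.3f z %.3f rz %.3f'%(N,v[0],v[1],(P[2]-z)/.05/N,-np.degrees(d)/5/N),'| pos',np.round(P,4),'rot',np.round(r,3),'q7 %.2f'%s["q"][6],'F',np.round(s["ft_force"],1),'op %.3f gf %.1f t %.1f'%(s["opening"],s["grasp_force"],s["time"]))
if __name__=="__main__": plan(*map(float,sys.argv[1:5]),int(sys.argv[5]))
E
python3 plan.py .4925 .049 .24 2.16 25
```

```text
25 rows of x 0.693 y 0.033 z -0.001 rz -0.864 | pos [ 0.1764 -0.6256  0.2387] rot [-3.142  0.     0.275] q7 -0.07 F [-0.  -0.5  0.3] op 1.001 gf 0.0 t 1.7
```

```bash

python3 -m jog '[{"claw":88,"x":0.69,"y":0.03,"z":0,"rx":0,"ry":0,"rz":-0.86},{"claw":88,"x":0.69,"y":0.03,"z":0,"rx":0,"ry":0,"rz":-0.86},{"claw":88,"x":0.69,"y":0.03,"z":0,"rx":0,"ry":0,"rz":-0.86},{"claw":88,"x":0.69,"y":0.03,"z":0,"rx":0,"ry":0,"rz":-0.86},{"claw":88,"x":0.69,"y":0.03,"z":0,"rx":0,"ry":0,"rz":-0.86}]'
python3 -m jog '[{"claw":88,"x":0.69,"y":0.03,"z":0,"rx":0,"ry":0,"rz":-0.86},{"claw":88,"x":0.69,"y":0.03,"z":0,"rx":0,"ry":0,"rz":-0.86},{"claw":88,"x":0.69,"y":0.03,"z":0,"rx":0,"ry":0,"rz":-0.86},{"claw":88,"x":0.69,"y":0.03,"z":0,"rx":0,"ry":0,"rz":-0.86},{"claw":88,"x":0.69,"y":0.03,"z":0,"rx":0,"ry":0,"rz":-0.86}]'
python3 -m jog '[{"claw":88,"x":0.69,"y":0.03,"z":0,"rx":0,"ry":0,"rz":-0.86},{"claw":88,"x":0.69,"y":0.03,"z":0,"rx":0,"ry":0,"rz":-0.86},{"claw":88,"x":0.69,"y":0.03,"z":0,"rx":0,"ry":0,"rz":-0.86},{"claw":88,"x":0.69,"y":0.03,"z":0,"rx":0,"ry":0,"rz":-0.86},{"claw":88,"x":0.69,"y":0.03,"z":0,"rx":0,"ry":0,"rz":-0.86}]'
python3 plan.py .4925 .049 .24 2.16 10
```

```text
time: 2.2
ee_pos: [0.337, -0.5612, 0.2387]
ee_rot: [3.141, 0.0, 0.653]
ft_force: [-0.5, -0.3, -0.1]
opening: 0.997
grasp_force: 0.0
time: 2.7
ee_pos: [0.4616, -0.4429, 0.2387]
ee_rot: [3.141, 0.0, 1.028]
ft_force: [0.6, 0.5, 0.7]
opening: 0.998
grasp_force: 0.0
time: 3.2
ee_pos: [0.5341, -0.2871, 0.2388]
ee_rot: [3.141, 0.0, 1.404]
ft_force: [0.4, -0.3, -0.4]
opening: 0.999
grasp_force: 0.0
10 rows of x 0.693 y 0.035 z -0.002 rz -0.867 | pos [ 0.5341 -0.2871  0.2388] rot [3.141 0.    1.404] q7 0.10 F [ 0.4 -0.3 -0.4] op 0.999 gf 0.0 t 3.2
```

```bash

python3 -m jog '[{"claw":60,"x":0.69,"y":0.035,"z":0,"rx":0,"ry":0,"rz":-0.87},{"claw":60,"x":0.69,"y":0.035,"z":0,"rx":0,"ry":0,"rz":-0.87},{"claw":60,"x":0.69,"y":0.035,"z":0,"rx":0,"ry":0,"rz":-0.87},{"claw":60,"x":0.69,"y":0.035,"z":0,"rx":0,"ry":0,"rz":-0.87},{"claw":60,"x":0.69,"y":0.035,"z":0,"rx":0,"ry":0,"rz":-0.87}]'
python3 -m jog '[{"claw":60,"x":0.69,"y":0.035,"z":0,"rx":0,"ry":0,"rz":-0.87},{"claw":60,"x":0.69,"y":0.035,"z":0,"rx":0,"ry":0,"rz":-0.87},{"claw":60,"x":0.69,"y":0.035,"z":0,"rx":0,"ry":0,"rz":-0.87},{"claw":60,"x":0.69,"y":0.035,"z":0,"rx":0,"ry":0,"rz":-0.87},{"claw":60,"x":0.69,"y":0.035,"z":0,"rx":0,"ry":0,"rz":-0.87}]' | head -1
python3 -m jog '[{"claw":60,"x":0,"y":0,"z":0.5,"rx":0,"ry":0,"rz":0},{"claw":60,"x":0,"y":0,"z":0.5,"rx":0,"ry":0,"rz":0},{"claw":60,"x":0,"y":0,"z":0.5,"rx":0,"ry":0,"rz":0},{"claw":60,"x":0,"y":0,"z":0,"rx":0,"ry":0,"rz":0},{"claw":60,"x":0,"y":0,"z":0,"rx":0,"ry":0,"rz":0}]' | head -1
python3 plan.py .4925 .049 .102 2.16 5
```

```text
time: 3.7
ee_pos: [0.5455, -0.1157, 0.2389]
ee_rot: [3.141, 0.0, 1.783]
ft_force: [0.3, 0.3, 0.3]
opening: 0.68
grasp_force: 0.0
time: 4.2
time: 4.7
5 rows of x 0.009 y 0.004 z 0.248 rz -0.000 | pos [0.493  0.0465 0.1641] rot [-3.141 -0.     2.16 ] q7 0.09 F [0.6 0.4 0.3] op 0.682 gf 0.0 t 4.7
```

```bash

python3 -m jog '[{"claw":60,"x":0.02,"y":0.01,"z":0.41,"rx":0,"ry":0,"rz":0},{"claw":60,"x":0.02,"y":0.01,"z":0.41,"rx":0,"ry":0,"rz":0},{"claw":60,"x":0,"y":0,"z":0.41,"rx":0,"ry":0,"rz":0},{"claw":60,"x":0,"y":0,"z":0,"rx":0,"ry":0,"rz":0},{"claw":5,"x":0,"y":0,"z":0,"rx":0,"ry":0,"rz":0}]' 35
python3 -m jog '[{"claw":5,"x":0,"y":0,"z":0,"rx":0,"ry":0,"rz":0},{"claw":5,"x":0,"y":0,"z":0,"rx":0,"ry":0,"rz":0},{"claw":5,"x":0,"y":0,"z":0,"rx":0,"ry":0,"rz":0},{"claw":5,"x":0,"y":0,"z":0,"rx":0,"ry":0,"rz":0},{"claw":5,"x":0,"y":0,"z":0,"rx":0,"ry":0,"rz":0}]'
```

```text
time: 5.2
ee_pos: [0.4935, 0.0488, 0.1035]
ee_rot: [3.14, 0.001, 2.16]
ft_force: [0.7, -0.1, 0.8]
opening: 0.615
grasp_force: 0.0
time: 5.7
ee_pos: [0.4927, 0.0486, 0.1024]
ee_rot: [3.141, 0.0, 2.16]
ft_force: [0.3, 0.0, 0.0]
opening: 0.163
grasp_force: 0.0
```

```bash

python3 -m jog '[{"claw":5,"x":0,"y":0,"z":0,"rx":0,"ry":0,"rz":0},{"claw":5,"x":0,"y":0,"z":0,"rx":0,"ry":0,"rz":0},{"claw":5,"x":0,"y":0,"z":0,"rx":0,"ry":0,"rz":0},{"claw":5,"x":0,"y":0,"z":-0.2,"rx":0,"ry":0,"rz":0},{"claw":5,"x":0,"y":0,"z":-0.2,"rx":0,"ry":0,"rz":0}]'
python3 -m jog '[{"claw":5,"x":0,"y":0,"z":-0.5,"rx":0,"ry":0,"rz":0},{"claw":5,"x":0,"y":0,"z":-0.7,"rx":0,"ry":0,"rz":0},{"claw":5,"x":0,"y":0,"z":-0.7,"rx":0,"ry":0,"rz":0},{"claw":5,"x":0,"y":0,"z":-0.7,"rx":0,"ry":0,"rz":0},{"claw":5,"x":0,"y":0,"z":-0.7,"rx":0,"ry":0,"rz":0}]'
python3 -m jog '[{"claw":5,"x":0,"y":0,"z":-0.5,"rx":0,"ry":0,"rz":0},{"claw":5,"x":0,"y":0,"z":-0.2,"rx":0,"ry":0,"rz":0},{"claw":5,"x":0,"y":0,"z":0,"rx":0,"ry":0,"rz":0},{"claw":5,"x":0,"y":0,"z":0,"rx":0,"ry":0,"rz":0},{"claw":5,"x":0,"y":0,"z":0,"rx":0,"ry":0,"rz":0}]'
python3 - <<'E'
from h import *
p=snapshot("side");cv2.imwrite('pics/e.png',cv2.resize(p["pixels"][100:300,180:440],None,fx=3,fy=3,interpolation=cv2.INTER_CUBIC))
E
python3 plan.py .5365 .310 .31 3.26 14 6.2832
```

```text
time: 6.2
ee_pos: [0.4922, 0.0487, 0.1226]
ee_rot: [-3.141, -0.001, 2.16]
ft_force: [0.4, -0.0, -0.9]
opening: 0.13
grasp_force: 35.0
time: 6.7
ee_pos: [0.4921, 0.0488, 0.2893]
ee_rot: [3.141, 0.0, 2.16]
ft_force: [1.1, -0.3, -1.9]
opening: 0.136
grasp_force: 35.0
time: 7.2
ee_pos: [0.4917, 0.0484, 0.3207]
ee_rot: [-3.139, -0.002, 2.16]
ft_force: [0.5, -1.0, -2.0]
opening: 0.135
grasp_force: 35.0
14 rows of x 1.328 y 2.288 z 0.015 rz -6.043 | pos [0.4918 0.0485 0.3208] rot [-3.139e+00 -2.000e-03  2.160e+00] q7 0.24 F [ 0.2  0.4 -1.3] op 0.132 gf 35.0 t 7.2
```

View pics/e.png

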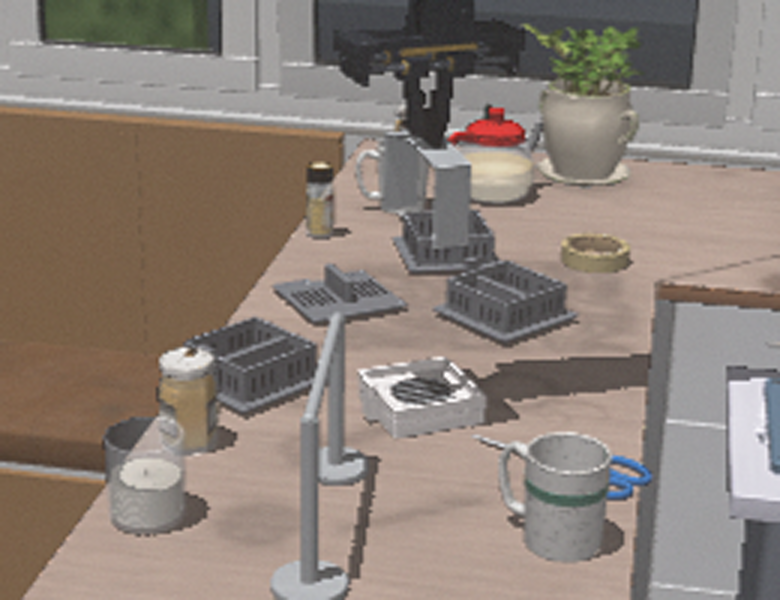

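Yoke is held level above the base, at (430,170) in the crop.

```bash
python3 plan.py .5365 .310 .31 3.26 15
```

```text
15 rows of x 0.110 y 0.356 z 0.014 rz -0.840 | pos [0.4918 0.0485 0.3208] rot [-3.139e+00 -2.000e-03  2.160e+00] q7 0.24 F [ 0.2  0.4 -1.3] op 0.132 gf 35.0 t 7.2
```

```bash

python3 -m jog '[{"claw":5,"x":0.11,"y":0.356,"z":0,"rx":0,"ry":0,"rz":-0.84},{"claw":5,"x":0.11,"y":0.356,"z":0,"rx":0,"ry":0,"rz":-0.84},{"claw":5,"x":0.11,"y":0.356,"z":0,"rx":0,"ry":0,"rz":-0.84},{"claw":5,"x":0.11,"y":0.356,"z":0,"rx":0,"ry":0,"rz":-0.84},{"claw":5,"x":0.11,"y":0.356,"z":0,"rx":0,"ry":0,"rz":-0.84}]' | head -2
python3 -m jog '[{"claw":5,"x":0.11,"y":0.356,"z":0,"rx":0,"ry":0,"rz":-0.84},{"claw":5,"x":0.11,"y":0.356,"z":0,"rx":0,"ry":0,"rz":-0.84},{"claw":5,"x":0.11,"y":0.356,"z":0,"rx":0,"ry":0,"rz":-0.84},{"claw":5,"x":0.11,"y":0.356,"z":0,"rx":0,"ry":0,"rz":-0.84},{"claw":5,"x":0.11,"y":0.356,"z":0,"rx":0,"ry":0,"rz":-0.84}]' | head -2
python3 -m jog '[{"claw":5,"x":0.11,"y":0.356,"z":0,"rx":0,"ry":0,"rz":-0.84},{"claw":5,"x":0.11,"y":0.356,"z":0,"rx":0,"ry":0,"rz":-0.84},{"claw":5,"x":0.11,"y":0.356,"z":0,"rx":0,"ry":0,"rz":-0.84},{"claw":5,"x":0.11,"y":0.356,"z":0,"rx":0,"ry":0,"rz":-0.84},{"claw":5,"x":0.11,"y":0.356,"z":0,"rx":0,"ry":0,"rz":-0.84}]' | head -2
python3 -m jog '[{"claw":5,"x":0,"y":0,"z":0,"rx":0,"ry":0,"rz":0},{"claw":5,"x":0,"y":0,"z":0,"rx":0,"ry":0,"rz":0},{"claw":5,"x":0,"y":0,"z":0,"rx":0,"ry":0,"rz":0},{"claw":5,"x":0,"y":0,"z":0,"rx":0,"ry":0,"rz":0},{"claw":5,"x":0,"y":0,"z":0,"rx":0,"ry":0,"rz":0}]'
python3 plan.py .5365 .310 .186 3.26 5
python3 - <<'E'
from h import *
p=snapshot("side");cv2.imwrite('pics/f.png',cv2.resize(p["pixels"][100:300,180:440],None,fx=3,fy=3,interpolation=cv2.INTER_CUBIC))
t=snapshot("top"); save((t,p))
E
```

```text
time: 7.75
ee_pos: [0.5399, 0.1288, 0.321]
time: 8.25
ee_pos: [0.5553, 0.2201, 0.3208]
time: 8.75
ee_pos: [0.5369, 0.311, 0.3208]
time: 9.25
ee_pos: [0.5378, 0.3096, 0.3222]
ee_rot: [-3.141, 0.0, -3.026]
ft_force: [-0.6, -0.4, -1.9]
opening: 0.134
grasp_force: 35.0
5 rows of x 0.005 y 0.002 z 0.545 rz -0.006 | pos [0.5378 0.3096 0.3222] rot [-3.141  0.    -3.026] q7 0.75 F [-0.6 -0.4 -1.9] op 0.134 gf 35.0 t 9.2
```

View pics/f.png

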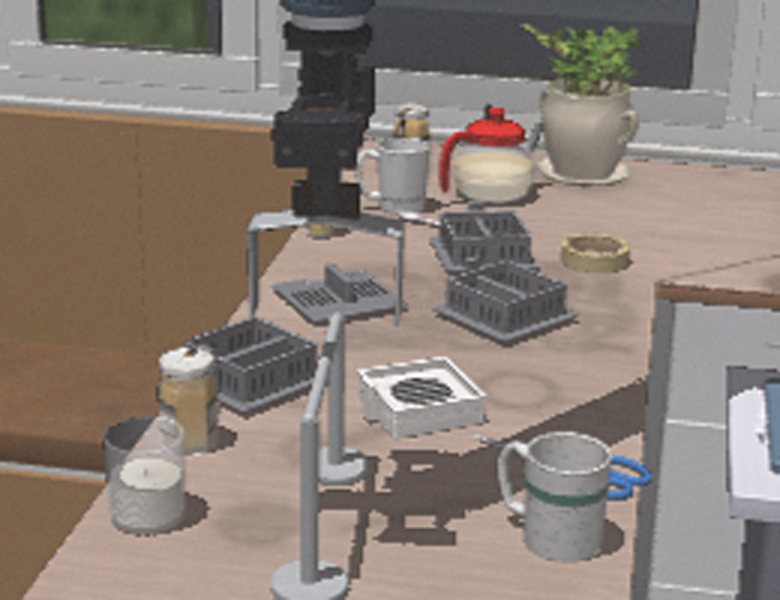

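Yoke is over the rail with its legs straddling it. Tray C has been knocked, from about (445,240) to (485,238) in the crop, so I'll refit it later. Lowering now.

```bash

python3 -m jog '[{"claw":5,"x":0.02,"y":0,"z":0.5,"rx":0,"ry":0,"rz":0},{"claw":5,"x":0,"y":0,"z":0.5,"rx":0,"ry":0,"rz":0},{"claw":5,"x":0,"y":0,"z":0.5,"rx":0,"ry":0,"rz":0},{"claw":5,"x":0,"y":0,"z":0.5,"rx":0,"ry":0,"rz":0},{"claw":5,"x":0,"y":0,"z":0.2,"rx":0,"ry":0,"rz":0}]' 
python3 -m jog '[{"claw":5,"x":0,"y":0,"z":0.2,"rx":0,"ry":0,"rz":0},{"claw":5,"x":0,"y":0,"z":0.1,"rx":0,"ry":0,"rz":0},{"claw":5,"x":0,"y":0,"z":0.1,"rx":0,"ry":0,"rz":0},{"claw":5,"x":0,"y":0,"z":0.04,"rx":0,"ry":0,"rz":0},{"claw":5,"x":0,"y":0,"z":0,"rx":0,"ry":0,"rz":0}]'

```

```text
time: 9.85
ee_pos: [0.5355, 0.3092, 0.2099]
ee_rot: [-3.14, -0.003, -3.024]
ft_force: [-0.6, 0.9, -1.3]
opening: 0.131
grasp_force: 35.0
time: 10.35
ee_pos: [0.5364, 0.3105, 0.1905]
ee_rot: [3.141, 0.0, -3.024]
ft_force: [0.4, 0.7, -1.2]
opening: 0.133
grasp_force: 35.0
```

```bash

python3 -m jog '[{"claw":5,"x":0,"y":0,"z":0.03,"rx":0,"ry":0,"rz":0},{"claw":5,"x":0,"y":0,"z":0.03,"rx":0,"ry":0,"rz":0},{"claw":5,"x":0,"y":0,"z":0.03,"rx":0,"ry":0,"rz":0},{"claw":5,"x":0,"y":0,"z":0.03,"rx":0,"ry":0,"rz":0},{"claw":5,"x":0,"y":0,"z":0.0,"rx":0,"ry":0,"rz":0}]' 
python3 - <<'E'
from h import *
p=snapshot("side");cv2.imwrite('pics/g.png',cv2.resize(p["pixels"][150:270,230:390],None,fx=5,fy=5,interpolation=cv2.INTER_CUBIC))
E
```

```text
time: 10.85
ee_pos: [0.5364, 0.3105, 0.1852]
ee_rot: [-3.141, 0.001, -3.024]
ft_force: [-2.4, -1.7, 5.8]
opening: 0.134
grasp_force: 35.0
```

View pics/g.png

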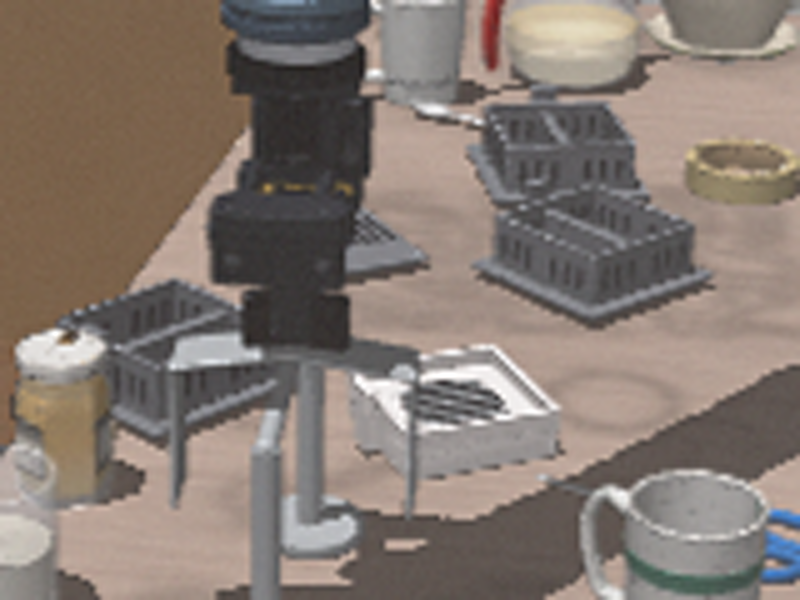

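The crown sits on the bar with legs either side, and the force reversed to +6 N. Releasing.

```bash

python3 -m jog '[{"claw":50,"x":0,"y":0,"z":0,"rx":0,"ry":0,"rz":0},{"claw":50,"x":0,"y":0,"z":0,"rx":0,"ry":0,"rz":0},{"claw":50,"x":0,"y":0,"z":0,"rx":0,"ry":0,"rz":0},{"claw":50,"x":0,"y":0,"z":0,"rx":0,"ry":0,"rz":0},{"claw":50,"x":0,"y":0,"z":0,"rx":0,"ry":0,"rz":0}]' 
python3 -m jog '[{"claw":50,"x":0,"y":0,"z":-0.2,"rx":0,"ry":0,"rz":0},{"claw":50,"x":0,"y":0,"z":-0.4,"rx":0,"ry":0,"rz":0},{"claw":50,"x":0,"y":0,"z":-0.6,"rx":0,"ry":0,"rz":0},{"claw":50,"x":0,"y":0,"z":-0.6,"rx":0,"ry":0,"rz":0},{"claw":50,"x":0,"y":0,"z":-0.4,"rx":0,"ry":0,"rz":0}]'
python3 - <<'E'
from h import *
s=snapshot("side");p=snapshot("top");save((p,s))
cv2.imwrite('pics/g2.png',np.hstack([cv2.resize(a["pixels"][v:v+100,u:u+80],None,fx=5,fy=5,interpolation=cv2.INTER_CUBIC) for a,u,v in((s,260,180),(p,190,195))]))
for th in("yoke_grip","yoke_crown"):
  print([(d["xy"],d["score"]) for q in (p,s) for d in find_in(q,th)[:2]])
c=[proj(q,[.5365,.31,.197]) for q in (p,s)];print('expected grip px',c)
out={}
for n,g in dict(A=(.6917,.0245,.977),B=(.4296,-.2326,-.674)).items(): fit([(p,win(proj(p,[g[0],g[1],.02]),26))],TRAY,g,[g[2]])
d=find_in(p,"tray1");print([(x["xy"],round(x["score"],2)) for x in d])
c=max(d,key=lambda x:x["xy"][0])["xy"];g=at_z(p,c,.026)
print('C',g);fit([(p,win(c,26))],TRAY,g,[0,1.57,3.14,-1.57])
g=(.6465,-.2361,-.918);print('lid');fit([(p,win(proj(p,[g[0],g[1],.01]),26))],LID,g,[g[2]])
g=(.489,.0498,.585);print('base');fit([(p,win(proj(p,[g[0],g[1],.02]),24))],BASE,g,[g[2]])
E
```

```text
time: 11.4
ee_pos: [0.5363, 0.3104, 0.1841]
ee_rot: [3.142, -0.0, -3.024]
ft_force: [0.3, 0.6, 0.6]
opening: 0.559
grasp_force: 0.0
time: 11.9
ee_pos: [0.5366, 0.3112, 0.2973]
ee_rot: [3.14, 0.002, -3.024]
ft_force: [0.2, 0.6, -0.0]
opening: 0.565
grasp_force: 0.0
[([383.9, 226.0], 0.63), ([226.4, 241.6], 0.62), ([285.2, 217.2], 0.71)]
[([222.3, 244.0], 0.65), ([288.9, 218.1], 0.68)]
expected grip px [array([220.2776646 , 236.44657331]), array([288.79162875, 212.5351979 ])]
   [0.688 0.011 1.051] 1019.1
   [ 0.4288 -0.2091 -0.4124] 906.8
[([382.2, 228.6], 0.87), ([416.1, 196.7], 0.76)]
C [ 0.48655475 -0.44106672  0.026     ]
   [ 0.4842 -0.4404  0.344 ] 133.6
   [ 0.4847 -0.4403  1.9133] 116.0
   [ 0.4846 -0.4397  3.4848] 115.7
   [ 0.4847 -0.4406 -1.225 ] 95.8
lid
   [ 0.6205 -0.2203 -1.6525] 865.1
base
   [0.4899 0.05   0.5847] 129.0
```

View pics/g2.png

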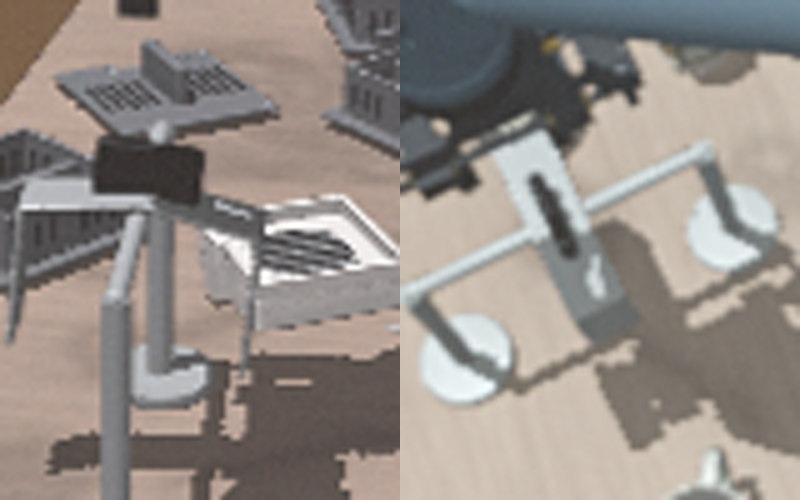

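Yoke hangs astride the bar and the fingers are clear. Next, tray C at its new pose.

```bash
python3 plan.py .4847 -.4406 .15 1.917 20
```

```text
20 rows of x -0.354 y -0.730 z 0.143 rz 0.769 | pos [0.5358 0.3099 0.293 ] rot [-3.141e+00 -2.000e-03 -3.024e+00] q7 0.73 F [ 0.1  0.2 -0.9] op 0.567 gf 0.0 t 12.2
```

```bash

python3 -m jog '[{"claw":50,"x":-0.354,"y":-0.73,"z":0,"rx":0,"ry":0,"rz":0.769},{"claw":50,"x":-0.354,"y":-0.73,"z":0,"rx":0,"ry":0,"rz":0.769},{"claw":50,"x":-0.354,"y":-0.73,"z":0,"rx":0,"ry":0,"rz":0.769},{"claw":50,"x":-0.354,"y":-0.73,"z":0,"rx":0,"ry":0,"rz":0.769},{"claw":50,"x":-0.354,"y":-0.73,"z":0,"rx":0,"ry":0,"rz":0.769}]' | head -2
python3 -m jog '[{"claw":50,"x":-0.354,"y":-0.73,"z":0,"rx":0,"ry":0,"rz":0.769},{"claw":50,"x":-0.354,"y":-0.73,"z":0,"rx":0,"ry":0,"rz":0.769},{"claw":50,"x":-0.354,"y":-0.73,"z":0,"rx":0,"ry":0,"rz":0.769},{"claw":50,"x":-0.354,"y":-0.73,"z":0,"rx":0,"ry":0,"rz":0.769},{"claw":50,"x":-0.354,"y":-0.73,"z":0,"rx":0,"ry":0,"rz":0.769}]' | head -2
python3 -m jog '[{"claw":50,"x":-0.354,"y":-0.73,"z":0,"rx":0,"ry":0,"rz":0.769},{"claw":50,"x":-0.354,"y":-0.73,"z":0,"rx":0,"ry":0,"rz":0.769},{"claw":50,"x":-0.354,"y":-0.73,"z":0,"rx":0,"ry":0,"rz":0.769},{"claw":50,"x":-0.354,"y":-0.73,"z":0,"rx":0,"ry":0,"rz":0.769},{"claw":50,"x":-0.354,"y":-0.73,"z":0,"rx":0,"ry":0,"rz":0.769}]' | head -2
python3 -m jog '[{"claw":50,"x":-0.354,"y":-0.73,"z":0.4,"rx":0,"ry":0,"rz":0.769},{"claw":50,"x":-0.354,"y":-0.73,"z":0.4,"rx":0,"ry":0,"rz":0.769},{"claw":50,"x":-0.354,"y":-0.73,"z":0.4,"rx":0,"ry":0,"rz":0.769},{"claw":50,"x":-0.354,"y":-0.73,"z":0.4,"rx":0,"ry":0,"rz":0.769},{"claw":50,"x":-0.354,"y":-0.73,"z":0.4,"rx":0,"ry":0,"rz":0.769}]' | head -2
python3 -m jog '[{"claw":50,"x":0,"y":0,"z":0,"rx":0,"ry":0,"rz":0},{"claw":50,"x":0,"y":0,"z":0,"rx":0,"ry":0,"rz":0},{"claw":50,"x":0,"y":0,"z":0,"rx":0,"ry":0,"rz":0},{"claw":50,"x":0,"y":0,"z":0,"rx":0,"ry":0,"rz":0},{"claw":50,"x":0,"y":0,"z":0,"rx":0,"ry":0,"rz":0}]' | head -2
python3 plan.py .4847 -.4406 .018 1.917 5
python3 - <<'E'
from h import *
s=snapshot("side");p=snapshot("top");save((p,s))
g=(.4847,-.4406,-1.225)
im=s["pixels"].copy()
for q in s,p:
    c=proj(q,[g[0],g[1],.03]);print(c)
for n,g in dict(A=(.6917,.0245,.977),B=(.4296,-.2326,-.674)).items(): print(n);fit([(p,win(proj(p,[g[0],g[1],.02]),26))],TRAY,g,[g[2]])
g=(.6465,-.2361,-.918);print('lid');fit([(p,win(proj(p,[g[0],g[1],.01]),26))],LID,g,[g[2]])
c=proj(s,[.4847,-.4406,.05]).astype(int)
cv2.imwrite('pics/i.png',cv2.resize(s["pixels"][c[1]-50:c[1]+30,c[0]-50:c[0]+50],None,fx=6,fy=6,interpolation=cv2.INTER_CUBIC))
E
```

```text
time: 12.75
ee_pos: [0.6216, 0.1255, 0.293]
time: 13.25
ee_pos: [0.641, -0.0754, 0.293]
time: 13.75
ee_pos: [0.5932, -0.2714, 0.2929]
time: 14.25
ee_pos: [0.4835, -0.4407, 0.1922]
time: 14.75
ee_pos: [0.4862, -0.4387, 0.1947]
5 rows of x -0.005 y -0.008 z 0.707 rz 0.005 | pos [ 0.4862 -0.4387  0.1947] rot [3.141 0.    1.919] q7 0.78 F [ 0.3 -0.1 -0.3] op 0.564 gf 0.0 t 14.8
[340.98643211 179.39381967]
[416.39227053 196.71665695]
A
   [0.6918 0.0252 0.9739] 29.4
B
   [ 0.4289 -0.2326 -0.6625] 46.1
lid
   [ 0.6464 -0.2362 -0.9187] 32.2
```

View pics/i.png

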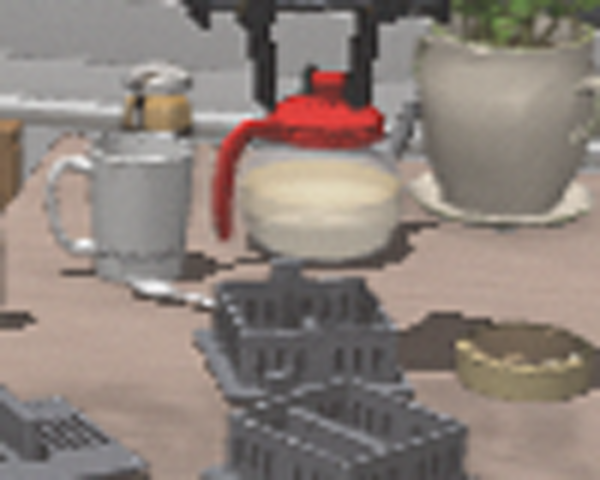

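The gripper is above tray C with clear surroundings. Descending and grasping its wall.

```bash

python3 -m jog '[{"claw":50,"x":-0.02,"y":-0.04,"z":0.7,"rx":0,"ry":0,"rz":0},{"claw":50,"x":0,"y":0,"z":0.7,"rx":0,"ry":0,"rz":0},{"claw":50,"x":0,"y":0,"z":0.7,"rx":0,"ry":0,"rz":0},{"claw":50,"x":0,"y":0,"z":0.7,"rx":0,"ry":0,"rz":0},{"claw":50,"x":0,"y":0,"z":0.3,"rx":0,"ry":0,"rz":0}]' 30
python3 -m jog '[{"claw":50,"x":0,"y":0,"z":0.3,"rx":0,"ry":0,"rz":0},{"claw":50,"x":0,"y":0,"z":0.1,"rx":0,"ry":0,"rz":0},{"claw":2,"x":0,"y":0,"z":0,"rx":0,"ry":0,"rz":0},{"claw":2,"x":0,"y":0,"z":0,"rx":0,"ry":0,"rz":0},{"claw":2,"x":0,"y":0,"z":0,"rx":0,"ry":0,"rz":0}]'
python3 -m jog '[{"claw":2,"x":0,"y":0,"z":0,"rx":0,"ry":0,"rz":0},{"claw":2,"x":0,"y":0,"z":0,"rx":0,"ry":0,"rz":0},{"claw":2,"x":0,"y":0,"z":0,"rx":0,"ry":0,"rz":0},{"claw":2,"x":0,"y":0,"z":0,"rx":0,"ry":0,"rz":0},{"claw":2,"x":0,"y":0,"z":0,"rx":0,"ry":0,"rz":0}]' 35
python3 plan.py .4899 .05 .15 3.726 20
```

```text
time: 15.35
ee_pos: [0.482, -0.4399, 0.0361]
ee_rot: [-3.139, -0.004, 1.918]
ft_force: [0.2, 0.3, -0.3]
opening: 0.569
grasp_force: 0.0
time: 15.85
ee_pos: [0.4842, -0.442, 0.0205]
ee_rot: [3.141, 0.002, 1.917]
ft_force: [0.1, -0.2, -0.1]
opening: 0.321
grasp_force: 0.0
time: 16.35
ee_pos: [0.4837, -0.4415, 0.0197]
ee_rot: [3.141, 0.0, 1.917]
ft_force: [-0.3, 0.2, 5.8]
opening: 0.11
grasp_force: 35.0
20 rows of x 0.195 y 0.531 z -0.130 rz -1.036 | pos [ 0.4837 -0.4415  0.0197] rot [3.141 0.    1.917] q7 0.70 F [-0.3  0.2  5.8] op 0.110 gf 35.0 t 16.4
```

```bash

python3 -m jog '[{"claw":2,"x":0,"y":0,"z":-0.1,"rx":0,"ry":0,"rz":0},{"claw":2,"x":0,"y":0,"z":-0.6,"rx":0,"ry":0,"rz":0},{"claw":2,"x":0,"y":0,"z":-0.8,"rx":0,"ry":0,"rz":0},{"claw":2,"x":0,"y":0,"z":-0.8,"rx":0,"ry":0,"rz":0},{"claw":2,"x":0,"y":0,"z":-0.5,"rx":0,"ry":0,"rz":0}]'
python3 plan.py .4899 .05 .15 3.726 25
```

```text
time: 16.85
ee_pos: [0.4841, -0.4417, 0.162]
ee_rot: [3.14, 0.002, 1.917]
ft_force: [1.3, -0.0, -1.4]
opening: 0.112
grasp_force: 35.0
25 rows of x 0.153 y 0.426 z 0.010 rz -0.829 | pos [ 0.4841 -0.4417  0.162 ] rot [3.140e+00 2.000e-03 1.917e+00] q7 0.77 F [ 1.3 -0.  -1.4] op 0.112 gf 35.0 t 16.9
```

```bash

python3 -m jog '[{"claw":2,"x":0.153,"y":0.426,"z":0,"rx":0,"ry":0,"rz":-0.829},{"claw":2,"x":0.153,"y":0.426,"z":0,"rx":0,"ry":0,"rz":-0.829},{"claw":2,"x":0.153,"y":0.426,"z":0,"rx":0,"ry":0,"rz":-0.829},{"claw":2,"x":0.153,"y":0.426,"z":0,"rx":0,"ry":0,"rz":-0.829},{"claw":2,"x":0.153,"y":0.426,"z":0,"rx":0,"ry":0,"rz":-0.829}]' | head -2
python3 -m jog '[{"claw":2,"x":0.153,"y":0.426,"z":0,"rx":0,"ry":0,"rz":-0.829},{"claw":2,"x":0.153,"y":0.426,"z":0,"rx":0,"ry":0,"rz":-0.829},{"claw":2,"x":0.153,"y":0.426,"z":0,"rx":0,"ry":0,"rz":-0.829},{"claw":2,"x":0.153,"y":0.426,"z":0,"rx":0,"ry":0,"rz":-0.829},{"claw":2,"x":0.153,"y":0.426,"z":0,"rx":0,"ry":0,"rz":-0.829}]' | head -2
python3 -m jog '[{"claw":2,"x":0.153,"y":0.426,"z":0,"rx":0,"ry":0,"rz":-0.829},{"claw":2,"x":0.153,"y":0.426,"z":0,"rx":0,"ry":0,"rz":-0.829},{"claw":2,"x":0.153,"y":0.426,"z":0,"rx":0,"ry":0,"rz":-0.829},{"claw":2,"x":0.153,"y":0.426,"z":0,"rx":0,"ry":0,"rz":-0.829},{"claw":2,"x":0.153,"y":0.426,"z":0,"rx":0,"ry":0,"rz":-0.829}]' | head -2
python3 -m jog '[{"claw":2,"x":0.153,"y":0.426,"z":0,"rx":0,"ry":0,"rz":-0.829},{"claw":2,"x":0.153,"y":0.426,"z":0,"rx":0,"ry":0,"rz":-0.829},{"claw":2,"x":0.153,"y":0.426,"z":0,"rx":0,"ry":0,"rz":-0.829},{"claw":2,"x":0.153,"y":0.426,"z":0,"rx":0,"ry":0,"rz":-0.829},{"claw":2,"x":0.153,"y":0.426,"z":0,"rx":0,"ry":0,"rz":-0.829}]' | head -2
python3 -m jog '[{"claw":2,"x":0.153,"y":0.426,"z":0,"rx":0,"ry":0,"rz":-0.829},{"claw":2,"x":0.153,"y":0.426,"z":0,"rx":0,"ry":0,"rz":-0.829},{"claw":2,"x":0.153,"y":0.426,"z":0,"rx":0,"ry":0,"rz":-0.829},{"claw":2,"x":0.153,"y":0.426,"z":0,"rx":0,"ry":0,"rz":-0.829},{"claw":2,"x":0.153,"y":0.426,"z":0,"rx":0,"ry":0,"rz":-0.829}]' | head -2
python3 -m jog '[{"claw":2,"x":0,"y":0,"z":0.3,"rx":0,"ry":0,"rz":0},{"claw":2,"x":0,"y":0,"z":0.3,"rx":0,"ry":0,"rz":0},{"claw":2,"x":0,"y":0,"z":0.3,"rx":0,"ry":0,"rz":0},{"claw":2,"x":0,"y":0,"z":0,"rx":0,"ry":0,"rz":0},{"claw":2,"x":0,"y":0,"z":0,"rx":0,"ry":0,"rz":0}]'
python3 plan.py .4899 .05 .06 3.726 5
```

```text
time: 17.35
ee_pos: [0.5601, -0.3549, 0.1579]
time: 17.85
ee_pos: [0.6004, -0.2512, 0.1593]
time: 18.35
ee_pos: [0.601, -0.1386, 0.1592]
time: 18.85
ee_pos: [0.5618, -0.0331, 0.1592]
time: 19.35
ee_pos: [0.4878, 0.0517, 0.1593]
time: 19.85
ee_pos: [0.4891, 0.0503, 0.1136]
ee_rot: [3.141, -0.001, -2.558]
ft_force: [0.5, -0.4, -0.8]
opening: 0.103
grasp_force: 35.0
5 rows of x -0.002 y -0.003 z 0.214 rz -0.002 | pos [0.4891 0.0503 0.1136] rot [ 3.141e+00 -1.000e-03 -2.558e+00] q7 1.36 F [ 0.5 -0.4 -0.8] op 0.103 gf 35.0 t 19.9
```

```bash

python3 -m jog '[{"claw":2,"x":-0.01,"y":-0.01,"z":0.4,"rx":0,"ry":0,"rz":0},{"claw":2,"x":0,"y":0,"z":0.4,"rx":0,"ry":0,"rz":0},{"claw":2,"x":0,"y":0,"z":0.2,"rx":0,"ry":0,"rz":0},{"claw":2,"x":0,"y":0,"z":0.06,"rx":0,"ry":0,"rz":0},{"claw":2,"x":0,"y":0,"z":0,"rx":0,"ry":0,"rz":0}]'
python3 -m jog '[{"claw":2,"x":0,"y":0,"z":0.04,"rx":0,"ry":0,"rz":0},{"claw":2,"x":0,"y":0,"z":0.04,"rx":0,"ry":0,"rz":0},{"claw":2,"x":0,"y":0,"z":0.04,"rx":0,"ry":0,"rz":0},{"claw":2,"x":0,"y":0,"z":0.04,"rx":0,"ry":0,"rz":0},{"claw":2,"x":0,"y":0,"z":0,"rx":0,"ry":0,"rz":0}]'
python3 -m jog '[{"claw":2,"x":0,"y":0,"z":0.02,"rx":0,"ry":0,"rz":0},{"claw":2,"x":0,"y":0,"z":0.02,"rx":0,"ry":0,"rz":0},{"claw":2,"x":0,"y":0,"z":0,"rx":0,"ry":0,"rz":0},{"claw":2,"x":0,"y":0,"z":0,"rx":0,"ry":0,"rz":0},{"claw":2,"x":0,"y":0,"z":0,"rx":0,"ry":0,"rz":0}]'
```

```text
time: 20.35
ee_pos: [0.4901, 0.0505, 0.0614]
ee_rot: [3.141, 0.0, -2.557]
ft_force: [-1.3, 0.1, -2.0]
opening: 0.109
grasp_force: 35.0
time: 20.85
ee_pos: [0.4896, 0.0503, 0.053]
ee_rot: [3.141, -0.0, -2.557]
ft_force: [0.4, 0.0, -1.7]
opening: 0.113
grasp_force: 35.0
time: 21.35
ee_pos: [0.4898, 0.0503, 0.0512]
ee_rot: [-3.142, 0.0, -2.557]
ft_force: [0.2, -0.5, -2.2]
opening: 0.114
grasp_force: 35.0
```

The spigot and key entered without contact force. Final lowering and release, then back up.

```bash

python3 -m jog '[{"claw":2,"x":0,"y":0,"z":0.02,"rx":0,"ry":0,"rz":0},{"claw":2,"x":0,"y":0,"z":0.02,"rx":0,"ry":0,"rz":0},{"claw":2,"x":0,"y":0,"z":0,"rx":0,"ry":0,"rz":0},{"claw":50,"x":0,"y":0,"z":0,"rx":0,"ry":0,"rz":0},{"claw":50,"x":0,"y":0,"z":0,"rx":0,"ry":0,"rz":0}]'
python3 -m jog '[{"claw":50,"x":0,"y":0,"z":0,"rx":0,"ry":0,"rz":0},{"claw":50,"x":0,"y":0,"z":0,"rx":0,"ry":0,"rz":0},{"claw":50,"x":0,"y":0,"z":-0.1,"rx":0,"ry":0,"rz":0},{"claw":50,"x":0,"y":0,"z":-0.4,"rx":0,"ry":0,"rz":0},{"claw":50,"x":0,"y":0,"z":-0.6,"rx":0,"ry":0,"rz":0}]'
python3 -m jog '[{"claw":50,"x":0,"y":0,"z":-0.6,"rx":0,"ry":0,"rz":0},{"claw":50,"x":0,"y":0,"z":-0.6,"rx":0,"ry":0,"rz":0},{"claw":50,"x":0,"y":0,"z":-0.3,"rx":0,"ry":0,"rz":0},{"claw":50,"x":0,"y":0,"z":0,"rx":0,"ry":0,"rz":0},{"claw":50,"x":0,"y":0,"z":0,"rx":0,"ry":0,"rz":0}]' | head -2
python3 plan.py .4289 -.2326 .16 2.473 20
```

```text
time: 21.85
ee_pos: [0.49, 0.0504, 0.0493]
ee_rot: [-3.142, 0.0, -2.557]
ft_force: [-0.1, -0.0, 0.4]
opening: 0.272
grasp_force: 0.0
time: 22.35
ee_pos: [0.4887, 0.0503, 0.1041]
ee_rot: [3.14, -0.002, -2.557]
ft_force: [1.0, -0.2, 0.2]
opening: 0.571
grasp_force: 0.0
time: 22.85
ee_pos: [0.4894, 0.0499, 0.1784]
20 rows of x 0.061 y -0.302 z 0.018 rz 0.718 | pos [0.4894 0.0499 0.1784] rot [-3.142e+00 -1.000e-03 -2.558e+00] q7 1.46 F [0.7 0.1 0.7] op 0.566 gf 0.0 t 22.9
```

```bash

python3 -m jog '[{"claw":50,"x":0.081,"y":-0.403,"z":0,"rx":0,"ry":0,"rz":0.957},{"claw":50,"x":0.081,"y":-0.403,"z":0,"rx":0,"ry":0,"rz":0.957},{"claw":50,"x":0.081,"y":-0.403,"z":0,"rx":0,"ry":0,"rz":0.957},{"claw":50,"x":0.081,"y":-0.403,"z":0,"rx":0,"ry":0,"rz":0.957},{"claw":50,"x":0.081,"y":-0.403,"z":0,"rx":0,"ry":0,"rz":0.957}]' | head -2
python3 -m jog '[{"claw":50,"x":0.081,"y":-0.403,"z":0,"rx":0,"ry":0,"rz":0.957},{"claw":50,"x":0.081,"y":-0.403,"z":0,"rx":0,"ry":0,"rz":0.957},{"claw":50,"x":0.081,"y":-0.403,"z":0,"rx":0,"ry":0,"rz":0.957},{"claw":50,"x":0.081,"y":-0.403,"z":0,"rx":0,"ry":0,"rz":0.957},{"claw":50,"x":0.081,"y":-0.403,"z":0,"rx":0,"ry":0,"rz":0.957}]' | head -2
python3 -m jog '[{"claw":50,"x":0.081,"y":-0.403,"z":0,"rx":0,"ry":0,"rz":0.957},{"claw":50,"x":0.081,"y":-0.403,"z":0,"rx":0,"ry":0,"rz":0.957},{"claw":50,"x":0.081,"y":-0.403,"z":0,"rx":0,"ry":0,"rz":0.957},{"claw":50,"x":0.081,"y":-0.403,"z":0,"rx":0,"ry":0,"rz":0.957},{"claw":50,"x":0.081,"y":-0.403,"z":0,"rx":0,"ry":0,"rz":0.957}]' | head -2
python3 -m jog '[{"claw":50,"x":0,"y":0,"z":0.3,"rx":0,"ry":0,"rz":0},{"claw":50,"x":0,"y":0,"z":0.3,"rx":0,"ry":0,"rz":0},{"claw":50,"x":0,"y":0,"z":0.3,"rx":0,"ry":0,"rz":0},{"claw":50,"x":0,"y":0,"z":0,"rx":0,"ry":0,"rz":0},{"claw":50,"x":0,"y":0,"z":0,"rx":0,"ry":0,"rz":0}]'
python3 plan.py .4289 -.2326 .018 2.473 5
cat > chk.py <<'E'
from h import *
s=snapshot("side");p=snapshot("top");save((p,s))
print('in place: stack tray fit');
import sys
for n,g,z in eval(sys.argv[1]): print(n);fit([(p,win(proj(p,[g[0],g[1],.02+z]),26))],LID if n=='lid' else TRAY,g,[g[2]],z=z)
E
python3 chk.py '[("A",(.6918,.0252,.974),0),("B",(.4289,-.2326,-.669),0),("lid",(.6465,-.2361,-.918),0),("C",(.4899,.05,.585),.03)]'
```

```text
time: 23.35
ee_pos: [0.5111, -0.0501, 0.1774]
time: 23.85
ee_pos: [0.4906, -0.15, 0.1774]
time: 24.35
ee_pos: [0.4313, -0.233, 0.1775]
time: 24.85
ee_pos: [0.433, -0.2315, 0.1335]
ee_rot: [3.141, -0.002, 2.475]
ft_force: [0.3, 1.0, -0.2]
opening: 0.569
grasp_force: 0.0
5 rows of x 0.010 y -0.014 z 0.462 rz 0.005 | pos [ 0.433  -0.2315  0.1335] rot [ 3.141e+00 -2.000e-03  2.475e+00] q7 0.93 F [ 0.3  1.  -0.2] op 0.569 gf 0.0 t 24.9
in place: stack tray fit
A
   [0.6917 0.0246 0.9767] 36.7
B
   [ 0.43   -0.2331 -0.6663] 589.4
lid
   [ 0.646  -0.2365 -0.9018] 465.1
C
   [0.489  0.053  0.5709] 81.0
```

```bash

python3 -m jog '[{"claw":50,"x":0.05,"y":-0.07,"z":0.5,"rx":0,"ry":0,"rz":0},{"claw":50,"x":0,"y":0,"z":0.6,"rx":0,"ry":0,"rz":0},{"claw":50,"x":0,"y":0,"z":0.6,"rx":0,"ry":0,"rz":0},{"claw":50,"x":0,"y":0,"z":0.4,"rx":0,"ry":0,"rz":0},{"claw":50,"x":0,"y":0,"z":0.15,"rx":0,"ry":0,"rz":0}]' 35
python3 -m jog '[{"claw":50,"x":0,"y":0,"z":0.05,"rx":0,"ry":0,"rz":0},{"claw":50,"x":0,"y":0,"z":0,"rx":0,"ry":0,"rz":0},{"claw":2,"x":0,"y":0,"z":0,"rx":0,"ry":0,"rz":0},{"claw":2,"x":0,"y":0,"z":0,"rx":0,"ry":0,"rz":0},{"claw":2,"x":0,"y":0,"z":0,"rx":0,"ry":0,"rz":0}]'
python3 -m jog '[{"claw":2,"x":0,"y":0,"z":0,"rx":0,"ry":0,"rz":0},{"claw":2,"x":0,"y":0,"z":0,"rx":0,"ry":0,"rz":0},{"claw":2,"x":0,"y":0,"z":0,"rx":0,"ry":0,"rz":0},{"claw":2,"x":0,"y":0,"z":0,"rx":0,"ry":0,"rz":0},{"claw":2,"x":0,"y":0,"z":0,"rx":0,"ry":0,"rz":0}]' 35
python3 -m jog '[{"claw":2,"x":0,"y":0,"z":-0.1,"rx":0,"ry":0,"rz":0},{"claw":2,"x":0,"y":0,"z":-0.6,"rx":0,"ry":0,"rz":0},{"claw":2,"x":0,"y":0,"z":-0.9,"rx":0,"ry":0,"rz":0},{"claw":2,"x":0,"y":0,"z":-0.9,"rx":0,"ry":0,"rz":0},{"claw":2,"x":0,"y":0,"z":-0.7,"rx":0,"ry":0,"rz":0}]'
python3 plan.py .49 .0503 .19 3.726 15
```

```text
time: 25.45
ee_pos: [0.4283, -0.2334, 0.0206]
ee_rot: [-3.141, -0.001, 2.473]
ft_force: [-0.1, -0.1, -0.2]
opening: 0.568
grasp_force: 0.0
time: 25.95
ee_pos: [0.429, -0.2341, 0.0198]
ee_rot: [3.141, 0.001, 2.473]
ft_force: [-1.4, -0.3, -0.4]
opening: 0.316
grasp_force: 0.0
time: 26.45
ee_pos: [0.4287, -0.2338, 0.0193]
ee_rot: [-3.142, 0.0, 2.473]
ft_force: [-0.4, 0.6, 3.3]
opening: 0.113
grasp_force: 35.0
time: 26.95
ee_pos: [0.4287, -0.2336, 0.1815]
ee_rot: [3.141, 0.001, 2.473]
ft_force: [0.6, -0.9, -2.0]
opening: 0.111
grasp_force: 35.0
15 rows of x -0.053 y 0.410 z -0.011 rz -0.957 | pos [ 0.4287 -0.2336  0.1815] rot [3.141e+00 1.000e-03 2.473e+00] q7 0.99 F [ 0.6 -0.9 -2. ] op 0.111 gf 35.0 t 26.9
```

```bash

python3 -m jog '[{"claw":2,"x":-0.053,"y":0.41,"z":0,"rx":0,"ry":0,"rz":-0.957},{"claw":2,"x":-0.053,"y":0.41,"z":0,"rx":0,"ry":0,"rz":-0.957},{"claw":2,"x":-0.053,"y":0.41,"z":0,"rx":0,"ry":0,"rz":-0.957},{"claw":2,"x":-0.053,"y":0.41,"z":0,"rx":0,"ry":0,"rz":-0.957},{"claw":2,"x":-0.053,"y":0.41,"z":0,"rx":0,"ry":0,"rz":-0.957}]' | head -2
python3 -m jog '[{"claw":2,"x":-0.053,"y":0.41,"z":0,"rx":0,"ry":0,"rz":-0.957},{"claw":2,"x":-0.053,"y":0.41,"z":0,"rx":0,"ry":0,"rz":-0.957},{"claw":2,"x":-0.053,"y":0.41,"z":0,"rx":0,"ry":0,"rz":-0.957},{"claw":2,"x":-0.053,"y":0.41,"z":0,"rx":0,"ry":0,"rz":-0.957},{"claw":2,"x":-0.053,"y":0.41,"z":0,"rx":0,"ry":0,"rz":-0.957}]' | head -2
python3 -m jog '[{"claw":2,"x":-0.053,"y":0.41,"z":0,"rx":0,"ry":0,"rz":-0.957},{"claw":2,"x":-0.053,"y":0.41,"z":0,"rx":0,"ry":0,"rz":-0.957},{"claw":2,"x":-0.053,"y":0.41,"z":0,"rx":0,"ry":0,"rz":-0.957},{"claw":2,"x":-0.053,"y":0.41,"z":0,"rx":0,"ry":0,"rz":-0.957},{"claw":2,"x":-0.053,"y":0.41,"z":0,"rx":0,"ry":0,"rz":-0.957}]' | head -2
python3 -m jog '[{"claw":2,"x":0,"y":0,"z":0.3,"rx":0,"ry":0,"rz":0},{"claw":2,"x":0,"y":0,"z":0.3,"rx":0,"ry":0,"rz":0},{"claw":2,"x":0,"y":0,"z":0.2,"rx":0,"ry":0,"rz":0},{"claw":2,"x":0,"y":0,"z":0,"rx":0,"ry":0,"rz":0},{"claw":2,"x":0,"y":0,"z":0,"rx":0,"ry":0,"rz":0}]'
python3 plan.py .49 .0503 .095 3.726 1
```

```text
time: 27.45
ee_pos: [0.4891, -0.1502, 0.1791]
time: 27.95
ee_pos: [0.5105, -0.0497, 0.179]
time: 28.45
ee_pos: [0.4892, 0.0506, 0.1791]
time: 28.95
ee_pos: [0.4899, 0.0494, 0.1388]
ee_rot: [3.141, -0.001, -2.559]
ft_force: [0.4, 0.5, -2.0]
opening: 0.112
grasp_force: 35.0
1 rows of x -0.012 y 0.014 z 0.876 rz -0.017 | pos [0.4899 0.0494 0.1388] rot [ 3.141e+00 -1.000e-03 -2.559e+00] q7 1.40 F [ 0.4  0.5 -2. ] op 0.112 gf 35.0 t 28.9
```

```bash

python3 -m jog '[{"claw":2,"x":-0.01,"y":0.01,"z":0.3,"rx":0,"ry":0,"rz":0},{"claw":2,"x":0,"y":0,"z":0.3,"rx":0,"ry":0,"rz":0},{"claw":2,"x":0,"y":0,"z":0.06,"rx":0,"ry":0,"rz":0},{"claw":2,"x":0,"y":0,"z":0,"rx":0,"ry":0,"rz":0},{"claw":2,"x":0,"y":0,"z":0,"rx":0,"ry":0,"rz":0}]'
python3 -m jog '[{"claw":2,"x":0,"y":0,"z":0.05,"rx":0,"ry":0,"rz":0},{"claw":2,"x":0,"y":0,"z":0.05,"rx":0,"ry":0,"rz":0},{"claw":2,"x":0,"y":0,"z":0.05,"rx":0,"ry":0,"rz":0},{"claw":2,"x":0,"y":0,"z":0.04,"rx":0,"ry":0,"rz":0},{"claw":2,"x":0,"y":0,"z":0,"rx":0,"ry":0,"rz":0}]'
```

```text
time: 29.45
ee_pos: [0.4901, 0.0509, 0.1062]
ee_rot: [3.141, 0.0, -2.557]
ft_force: [0.4, 0.1, -1.4]
opening: 0.112
grasp_force: 35.0
time: 29.95
ee_pos: [0.4898, 0.0506, 0.0964]
ee_rot: [3.141, -0.0, -2.557]
ft_force: [-0.6, 0.6, -2.3]
opening: 0.111
grasp_force: 35.0
```

```bash

python3 -m jog '[{"claw":2,"x":0,"y":0,"z":0.02,"rx":0,"ry":0,"rz":0},{"claw":2,"x":0,"y":0,"z":0.02,"rx":0,"ry":0,"rz":0},{"claw":2,"x":0,"y":0,"z":0,"rx":0,"ry":0,"rz":0},{"claw":50,"x":0,"y":0,"z":0,"rx":0,"ry":0,"rz":0},{"claw":50,"x":0,"y":0,"z":0,"rx":0,"ry":0,"rz":0}]'
python3 -m jog '[{"claw":50,"x":0,"y":0,"z":0,"rx":0,"ry":0,"rz":0},{"claw":50,"x":0,"y":0,"z":0,"rx":0,"ry":0,"rz":0},{"claw":50,"x":0,"y":0,"z":-0.1,"rx":0,"ry":0,"rz":0},{"claw":50,"x":0,"y":0,"z":-0.4,"rx":0,"ry":0,"rz":0},{"claw":50,"x":0,"y":0,"z":-0.6,"rx":0,"ry":0,"rz":0}]'
python3 -m jog '[{"claw":50,"x":0,"y":0,"z":-0.6,"rx":0,"ry":0,"rz":0},{"claw":50,"x":0,"y":0,"z":-0.3,"rx":0,"ry":0,"rz":0},{"claw":50,"x":0,"y":0,"z":0,"rx":0,"ry":0,"rz":0},{"claw":50,"x":0,"y":0,"z":0,"rx":0,"ry":0,"rz":0},{"claw":50,"x":0,"y":0,"z":0,"rx":0,"ry":0,"rz":0}]' | head -2
python3 plan.py .6917 .025 .15 4.117 10
```

```text
time: 30.45
ee_pos: [0.4904, 0.0508, 0.0949]
ee_rot: [-3.141, 0.001, -2.557]
ft_force: [0.4, -0.5, -0.4]
opening: 0.268
grasp_force: 0.0
time: 30.95
ee_pos: [0.489, 0.0505, 0.1496]
ee_rot: [3.14, -0.002, -2.557]
ft_force: [-0.2, -0.0, -0.3]
opening: 0.569
grasp_force: 0.0
time: 31.45
ee_pos: [0.4892, 0.0503, 0.1934]
10 rows of x -0.260 y -0.318 z 0.087 rz -0.448 | pos [0.4892 0.0503 0.1934] rot [ 3.141e+00 -2.000e-03 -2.558e+00] q7 1.47 F [-0.9 -0.6 -0.5] op 0.565 gf 0.0 t 31.4
```

```bash

python3 -m jog '[{"claw":50,"x":-0.26,"y":-0.318,"z":0,"rx":0,"ry":0,"rz":-0.448},{"claw":50,"x":-0.26,"y":-0.318,"z":0,"rx":0,"ry":0,"rz":-0.448},{"claw":50,"x":-0.26,"y":-0.318,"z":0,"rx":0,"ry":0,"rz":-0.448},{"claw":50,"x":-0.26,"y":-0.318,"z":0,"rx":0,"ry":0,"rz":-0.448},{"claw":50,"x":-0.26,"y":-0.318,"z":0,"rx":0,"ry":0,"rz":-0.448}]' | head -2
python3 -m jog '[{"claw":50,"x":-0.26,"y":-0.318,"z":0,"rx":0,"ry":0,"rz":-0.448},{"claw":50,"x":-0.26,"y":-0.318,"z":0,"rx":0,"ry":0,"rz":-0.448},{"claw":50,"x":-0.26,"y":-0.318,"z":0,"rx":0,"ry":0,"rz":-0.448},{"claw":50,"x":-0.26,"y":-0.318,"z":0,"rx":0,"ry":0,"rz":-0.448},{"claw":50,"x":-0.26,"y":-0.318,"z":0,"rx":0,"ry":0,"rz":-0.448}]' | head -2
python3 -m jog '[{"claw":50,"x":0,"y":0,"z":0.3,"rx":0,"ry":0,"rz":0},{"claw":50,"x":0,"y":0,"z":0.3,"rx":0,"ry":0,"rz":0},{"claw":50,"x":0,"y":0,"z":0.3,"rx":0,"ry":0,"rz":0},{"claw":50,"x":0,"y":0,"z":0,"rx":0,"ry":0,"rz":0},{"claw":50,"x":0,"y":0,"z":0,"rx":0,"ry":0,"rz":0}]' | head -2
python3 plan.py .6917 .025 .019 4.117 1
python3 chk.py '[("A",(.6918,.0252,.974),0),("lid",(.6465,-.2361,-.918),0),("B",(.4899,.05,.585),.076)]'
python3 -c "
import pickle,cv2
p,s=pickle.load(open('p.pkl','rb'))
import numpy as np
cv2.imwrite('pics/j.png',np.hstack([cv2.resize(a['pixels'][v:v+100,u:u+80],None,fx=5,fy=5,interpolation=cv2.INTER_CUBIC) for a,u,v in((s,260,150),(p,260,160))]))"
```

```text
time: 31.95
ee_pos: [0.5901, 0.0275, 0.193]
time: 32.45
ee_pos: [0.6927, 0.0249, 0.1926]
time: 32.95
ee_pos: [0.6917, 0.025, 0.1491]
1 rows of x -0.000 y 0.001 z 2.602 rz -0.002 | pos [0.6917 0.025  0.1491] rot [ 3.141e+00 -1.000e-03 -2.166e+00] q7 1.95 F [0.5 0.1 0.2] op 0.572 gf 0.0 t 33.0
in place: stack tray fit
A
   [0.6904 0.0244 0.9619] 377.1
lid
   [ 0.6473 -0.2395 -0.9547] 955.0
B
   [0.4891 0.0533 0.6015] 470.4
```

View pics/j.png

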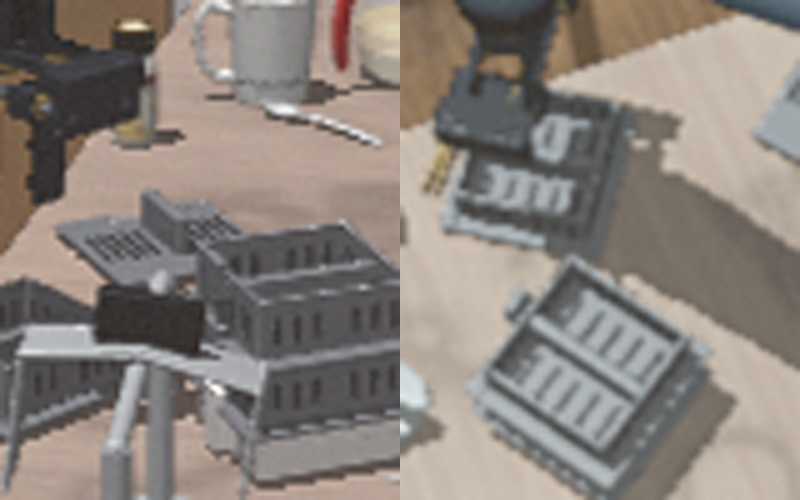

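Two trays are seated flat in line, and the gripper is over tray A.

```bash

python3 -m jog '[{"claw":50,"x":0,"y":0,"z":0.6,"rx":0,"ry":0,"rz":0},{"claw":50,"x":0,"y":0,"z":0.7,"rx":0,"ry":0,"rz":0},{"claw":50,"x":0,"y":0,"z":0.7,"rx":0,"ry":0,"rz":0},{"claw":50,"x":0,"y":0,"z":0.4,"rx":0,"ry":0,"rz":0},{"claw":50,"x":0,"y":0,"z":0.18,"rx":0,"ry":0,"rz":0}]' 35
python3 -m jog '[{"claw":50,"x":0,"y":0,"z":0,"rx":0,"ry":0,"rz":0},{"claw":50,"x":0,"y":0,"z":0,"rx":0,"ry":0,"rz":0},{"claw":2,"x":0,"y":0,"z":0,"rx":0,"ry":0,"rz":0},{"claw":2,"x":0,"y":0,"z":0,"rx":0,"ry":0,"rz":0},{"claw":2,"x":0,"y":0,"z":0,"rx":0,"ry":0,"rz":0}]'
python3 -m jog '[{"claw":2,"x":0,"y":0,"z":0,"rx":0,"ry":0,"rz":0},{"claw":2,"x":0,"y":0,"z":0,"rx":0,"ry":0,"rz":0},{"claw":2,"x":0,"y":0,"z":0,"rx":0,"ry":0,"rz":0},{"claw":2,"x":0,"y":0,"z":0,"rx":0,"ry":0,"rz":0},{"claw":2,"x":0,"y":0,"z":0,"rx":0,"ry":0,"rz":0}]' 35
python3 -m jog '[{"claw":2,"x":0,"y":0,"z":-0.1,"rx":0,"ry":0,"rz":0},{"claw":2,"x":0,"y":0,"z":-0.7,"rx":0,"ry":0,"rz":0},{"claw":2,"x":0,"y":0,"z":-1,"rx":0,"ry":0,"rz":0},{"claw":2,"x":0,"y":0,"z":-1,"rx":0,"ry":0,"rz":0},{"claw":2,"x":0,"y":0,"z":-1,"rx":0,"ry":0,"rz":0}]'
python3 plan.py .49 .0505 .21 3.726 10
```

```text
time: 33.55
ee_pos: [0.6918, 0.025, 0.0193]
ee_rot: [3.14, -0.001, -2.166]
ft_force: [0.8, 0.2, 0.1]
opening: 0.566
grasp_force: 0.0
time: 34.05
ee_pos: [0.693, 0.0251, 0.0215]
ee_rot: [-3.141, 0.001, -2.167]
ft_force: [0.3, -0.2, 0.0]
opening: 0.319
grasp_force: 0.0
time: 34.55
ee_pos: [0.6926, 0.0251, 0.0208]
ee_rot: [-3.141, 0.0, -2.167]
ft_force: [-0.0, -1.3, 2.0]
opening: 0.11
grasp_force: 35.0
time: 35.05
ee_pos: [0.6919, 0.0252, 0.2124]
ee_rot: [3.141, -0.0, -2.166]
ft_force: [1.4, 0.2, -2.1]
opening: 0.114
grasp_force: 35.0
10 rows of x 0.247 y 0.327 z 0.005 rz 0.448 | pos [0.6919 0.0252 0.2124] rot [ 3.141 -0.    -2.166] q7 1.98 F [ 1.4  0.2 -2.1] op 0.114 gf 35.0 t 35.0
```

```bash

python3 -m jog '[{"claw":2,"x":0.247,"y":0.327,"z":0,"rx":0,"ry":0,"rz":0.448},{"claw":2,"x":0.247,"y":0.327,"z":0,"rx":0,"ry":0,"rz":0.448},{"claw":2,"x":0.247,"y":0.327,"z":0,"rx":0,"ry":0,"rz":0.448},{"claw":2,"x":0.247,"y":0.327,"z":0,"rx":0,"ry":0,"rz":0.448},{"claw":2,"x":0.247,"y":0.327,"z":0,"rx":0,"ry":0,"rz":0.448}]' | head -2
python3 -m jog '[{"claw":2,"x":0.247,"y":0.327,"z":0,"rx":0,"ry":0,"rz":0.448},{"claw":2,"x":0.247,"y":0.327,"z":0,"rx":0,"ry":0,"rz":0.448},{"claw":2,"x":0.247,"y":0.327,"z":0,"rx":0,"ry":0,"rz":0.448},{"claw":2,"x":0.247,"y":0.327,"z":0,"rx":0,"ry":0,"rz":0.448},{"claw":2,"x":0.247,"y":0.327,"z":0,"rx":0,"ry":0,"rz":0.448}]' | head -2
python3 -m jog '[{"claw":2,"x":0,"y":0,"z":0.3,"rx":0,"ry":0,"rz":0},{"claw":2,"x":0,"y":0,"z":0.2,"rx":0,"ry":0,"rz":0},{"claw":2,"x":0,"y":0,"z":0,"rx":0,"ry":0,"rz":0},{"claw":2,"x":0,"y":0,"z":0,"rx":0,"ry":0,"rz":0},{"claw":2,"x":0,"y":0,"z":0,"rx":0,"ry":0,"rz":0}]' | head -2
python3 plan.py .49 .0505 .1425 3.726 1
```

```text
time: 35.55
ee_pos: [0.5889, 0.0278, 0.2105]
time: 36.05
ee_pos: [0.4892, 0.0506, 0.2106]
time: 36.55
ee_pos: [0.4911, 0.0506, 0.1858]
1 rows of x 0.019 y 0.010 z 0.866 rz -0.004 | pos [0.4911 0.0506 0.1858] rot [ 3.141e+00  1.000e-03 -2.558e+00] q7 1.46 F [-0.4  0.5 -1.7] op 0.112 gf 35.0 t 36.5
```

```bash

python3 -m jog '[{"claw":2,"x":0.01,"y":0.01,"z":0.3,"rx":0,"ry":0,"rz":0},{"claw":2,"x":0,"y":0,"z":0.3,"rx":0,"ry":0,"rz":0},{"claw":2,"x":0,"y":0,"z":0.05,"rx":0,"ry":0,"rz":0},{"claw":2,"x":0,"y":0,"z":0,"rx":0,"ry":0,"rz":0},{"claw":2,"x":0,"y":0,"z":0,"rx":0,"ry":0,"rz":0}]'
python3 -m jog '[{"claw":2,"x":0,"y":0,"z":0.05,"rx":0,"ry":0,"rz":0},{"claw":2,"x":0,"y":0,"z":0.05,"rx":0,"ry":0,"rz":0},{"claw":2,"x":0,"y":0,"z":0.05,"rx":0,"ry":0,"rz":0},{"claw":2,"x":0,"y":0,"z":0.03,"rx":0,"ry":0,"rz":0},{"claw":2,"x":0,"y":0,"z":0,"rx":0,"ry":0,"rz":0}]'
```

```text
time: 37.05
ee_pos: [0.4899, 0.0508, 0.1532]
ee_rot: [3.141, 0.0, -2.557]
ft_force: [0.3, 0.6, -1.5]
opening: 0.109
grasp_force: 35.0
time: 37.55
ee_pos: [0.4899, 0.0508, 0.1441]
ee_rot: [3.141, 0.0, -2.557]
ft_force: [0.7, 0.1, -2.5]
opening: 0.11
grasp_force: 35.0
```

```bash

python3 -m jog '[{"claw":2,"x":0,"y":0,"z":0.02,"rx":0,"ry":0,"rz":0},{"claw":2,"x":0,"y":0,"z":0.02,"rx":0,"ry":0,"rz":0},{"claw":2,"x":0,"y":0,"z":0,"rx":0,"ry":0,"rz":0},{"claw":50,"x":0,"y":0,"z":0,"rx":0,"ry":0,"rz":0},{"claw":50,"x":0,"y":0,"z":0,"rx":0,"ry":0,"rz":0}]'
python3 -m jog '[{"claw":50,"x":0,"y":0,"z":0,"rx":0,"ry":0,"rz":0},{"claw":50,"x":0,"y":0,"z":0,"rx":0,"ry":0,"rz":0},{"claw":50,"x":0,"y":0,"z":-0.1,"rx":0,"ry":0,"rz":0},{"claw":50,"x":0,"y":0,"z":-0.4,"rx":0,"ry":0,"rz":0},{"claw":50,"x":0,"y":0,"z":-0.6,"rx":0,"ry":0,"rz":0}]'
python3 -m jog '[{"claw":50,"x":0,"y":0,"z":-0.6,"rx":0,"ry":0,"rz":0},{"claw":50,"x":0,"y":0,"z":-0.3,"rx":0,"ry":0,"rz":0},{"claw":50,"x":0,"y":0,"z":0,"rx":0,"ry":0,"rz":0},{"claw":50,"x":0,"y":0,"z":0,"rx":0,"ry":0,"rz":0},{"claw":50,"x":0,"y":0,"z":0,"rx":0,"ry":0,"rz":0}]' | head -2
python3 plan.py .6465 -.2361 .15 2.2236 20
```

```text
time: 38.05
ee_pos: [0.4898, 0.0506, 0.1422]
ee_rot: [-3.142, -0.0, -2.557]
ft_force: [0.8, 0.1, -0.3]
opening: 0.268
grasp_force: 0.0
time: 38.55
ee_pos: [0.4888, 0.0505, 0.1971]
ee_rot: [3.14, -0.002, -2.557]
ft_force: [0.9, -0.1, -0.2]
opening: 0.563
grasp_force: 0.0
time: 39.05
ee_pos: [0.489, 0.0503, 0.2409]
20 rows of x -0.212 y -0.290 z 0.091 rz 0.861 | pos [0.489  0.0503 0.2409] rot [ 3.141e+00 -2.000e-03 -2.557e+00] q7 1.53 F [-0.1  0.8 -0.1] op 0.569 gf 0.0 t 39.0
```

```bash

python3 -m jog '[{"claw":50,"x":-0.212,"y":-0.29,"z":0,"rx":0,"ry":0,"rz":0.861},{"claw":50,"x":-0.212,"y":-0.29,"z":0,"rx":0,"ry":0,"rz":0.861},{"claw":50,"x":-0.212,"y":-0.29,"z":0,"rx":0,"ry":0,"rz":0.861},{"claw":50,"x":-0.212,"y":-0.29,"z":0,"rx":0,"ry":0,"rz":0.861},{"claw":50,"x":-0.212,"y":-0.29,"z":0,"rx":0,"ry":0,"rz":0.861}]' | head -2
python3 -m jog '[{"claw":50,"x":-0.212,"y":-0.29,"z":0,"rx":0,"ry":0,"rz":0.861},{"claw":50,"x":-0.212,"y":-0.29,"z":0,"rx":0,"ry":0,"rz":0.861},{"claw":50,"x":-0.212,"y":-0.29,"z":0,"rx":0,"ry":0,"rz":0.861},{"claw":50,"x":-0.212,"y":-0.29,"z":0,"rx":0,"ry":0,"rz":0.861},{"claw":50,"x":-0.212,"y":-0.29,"z":0,"rx":0,"ry":0,"rz":0.861}]' | head -2
python3 -m jog '[{"claw":50,"x":-0.212,"y":-0.29,"z":0,"rx":0,"ry":0,"rz":0.861},{"claw":50,"x":-0.212,"y":-0.29,"z":0,"rx":0,"ry":0,"rz":0.861},{"claw":50,"x":-0.212,"y":-0.29,"z":0,"rx":0,"ry":0,"rz":0.861},{"claw":50,"x":-0.212,"y":-0.29,"z":0,"rx":0,"ry":0,"rz":0.861},{"claw":50,"x":-0.212,"y":-0.29,"z":0,"rx":0,"ry":0,"rz":0.861}]' | head -2
python3 chk.py '[("A",(.4899,.05,.585),.122),("lid",(.6465,-.2361,-.918),0)]'
python3 -m jog '[{"claw":50,"x":-0.212,"y":-0.29,"z":0.3,"rx":0,"ry":0,"rz":0.861},{"claw":50,"x":-0.212,"y":-0.29,"z":0.3,"rx":0,"ry":0,"rz":0.861},{"claw":50,"x":-0.212,"y":-0.29,"z":0.3,"rx":0,"ry":0,"rz":0.861},{"claw":50,"x":-0.212,"y":-0.29,"z":0.3,"rx":0,"ry":0,"rz":0.861},{"claw":50,"x":-0.212,"y":-0.29,"z":0.3,"rx":0,"ry":0,"rz":0.861}]' | head -2
python3 -m jog '[{"claw":50,"x":0,"y":0,"z":0.2,"rx":0,"ry":0,"rz":0},{"claw":50,"x":0,"y":0,"z":0.2,"rx":0,"ry":0,"rz":0},{"claw":50,"x":0,"y":0,"z":0,"rx":0,"ry":0,"rz":0},{"claw":50,"x":0,"y":0,"z":0,"rx":0,"ry":0,"rz":0},{"claw":50,"x":0,"y":0,"z":0,"rx":0,"ry":0,"rz":0}]'
python3 plan.py .6465 -.2361 .019 2.2236 1
python3 - <<'E'
from h import *
s=snapshot("side");p=snapshot("top")
c=proj(s,[.6465,-.2361,.04]).astype(int);b=proj(p,[.6465,-.2361,.01]).astype(int)
cv2.imwrite('pics/k.png',np.hstack([cv2.resize(a["pixels"][v-40:v+60,u-40:u+40],None,fx=5,fy=5,interpolation=cv2.INTER_CUBIC) for a,u,v in((s,*c),(p,*b))]))
E
```

```text
time: 39.55
ee_pos: [0.5679, 0.0071, 0.2406]
time: 40.05
ee_pos: [0.6245, -0.0619, 0.2404]
time: 40.55
ee_pos: [0.6518, -0.147, 0.2402]
in place: stack tray fit
A
   [0.4848 0.0511 0.5983] 335.5
lid
   [ 0.6451 -0.236  -0.9003] 446.9
time: 41.15
ee_pos: [0.6463, -0.2345, 0.1654]
time: 41.65
ee_pos: [0.6475, -0.2346, 0.148]
ee_rot: [3.14, 0.001, 2.225]
ft_force: [0.1, -0.1, 0.6]
opening: 0.566
grasp_force: 0.0
1 rows of x -0.012 y -0.035 z 2.581 rz 0.015 | pos [ 0.6475 -0.2346  0.148 ] rot [3.140e+00 1.000e-03 2.225e+00] q7 0.63 F [ 0.1 -0.1  0.6] op 0.566 gf 0.0 t 41.6
```

View pics/k.png

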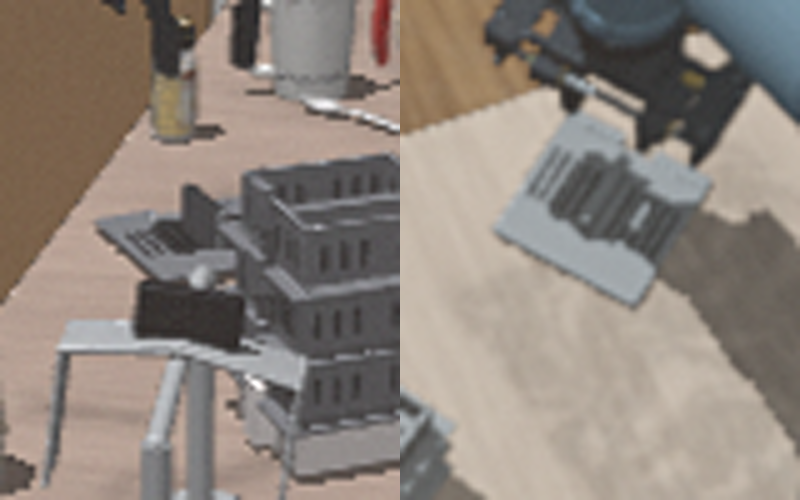

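The three-tray stack is even, and the lid lies under the gripper undisturbed. Grasping the handle.

```bash

python3 -m jog '[{"claw":50,"x":-0.01,"y":-0.03,"z":0.6,"rx":0,"ry":0,"rz":0},{"claw":50,"x":0,"y":0,"z":0.7,"rx":0,"ry":0,"rz":0},{"claw":50,"x":0,"y":0,"z":0.7,"rx":0,"ry":0,"rz":0},{"claw":50,"x":0,"y":0,"z":0.4,"rx":0,"ry":0,"rz":0},{"claw":50,"x":0,"y":0,"z":0.18,"rx":0,"ry":0,"rz":0}]' 35
python3 -m jog '[{"claw":50,"x":0,"y":0,"z":0,"rx":0,"ry":0,"rz":0},{"claw":50,"x":0,"y":0,"z":0,"rx":0,"ry":0,"rz":0},{"claw":2,"x":0,"y":0,"z":0,"rx":0,"ry":0,"rz":0},{"claw":2,"x":0,"y":0,"z":0,"rx":0,"ry":0,"rz":0},{"claw":2,"x":0,"y":0,"z":0,"rx":0,"ry":0,"rz":0}]'
python3 -m jog '[{"claw":2,"x":0,"y":0,"z":0,"rx":0,"ry":0,"rz":0},{"claw":2,"x":0,"y":0,"z":0,"rx":0,"ry":0,"rz":0},{"claw":2,"x":0,"y":0,"z":0,"rx":0,"ry":0,"rz":0},{"claw":2,"x":0,"y":0,"z":0,"rx":0,"ry":0,"rz":0},{"claw":2,"x":0,"y":0,"z":0,"rx":0,"ry":0,"rz":0}]' 35
python3 -m jog '[{"claw":2,"x":0,"y":0,"z":-0.2,"rx":0,"ry":0,"rz":0},{"claw":2,"x":0,"y":0,"z":-1,"rx":0,"ry":0,"rz":0},{"claw":2,"x":0,"y":0,"z":-1,"rx":0,"ry":0,"rz":0},{"claw":2,"x":0,"y":0,"z":-1,"rx":0,"ry":0,"rz":0},{"claw":2,"x":0,"y":0,"z":-1,"rx":0,"ry":0,"rz":0}]'
python3 plan.py .4899 .0507 .23 3.726 20
```

```text
time: 42.25
ee_pos: [0.6449, -0.2366, 0.0164]
ee_rot: [-3.14, -0.002, 2.223]
ft_force: [-0.3, 0.1, -0.3]
opening: 0.567
grasp_force: 0.0
time: 42.75
ee_pos: [0.6464, -0.2371, 0.0191]
ee_rot: [3.141, 0.001, 2.223]
ft_force: [0.7, 0.0, 0.5]
opening: 0.322
grasp_force: 0.0
time: 43.25
ee_pos: [0.646, -0.237, 0.0184]
ee_rot: [3.142, 0.0, 2.223]
ft_force: [-1.1, 0.0, 2.9]
opening: 0.138
grasp_force: 35.0
time: 43.75
ee_pos: [0.6454, -0.2367, 0.2306]
ee_rot: [-3.142, -0.0, 2.223]
ft_force: [1.7, 0.4, -1.4]
opening: 0.132
grasp_force: 35.0
20 rows of x 0.232 y 0.275 z 0.001 rz -0.861 | pos [ 0.6454 -0.2367  0.2306] rot [-3.142 -0.     2.223] q7 0.67 F [ 1.7  0.4 -1.4] op 0.132 gf 35.0 t 43.8
```

```bash

python3 -m jog '[{"claw":2,"x":0.232,"y":0.275,"z":0,"rx":0,"ry":0,"rz":-0.861},{"claw":2,"x":0.232,"y":0.275,"z":0,"rx":0,"ry":0,"rz":-0.861},{"claw":2,"x":0.232,"y":0.275,"z":0,"rx":0,"ry":0,"rz":-0.861},{"claw":2,"x":0.232,"y":0.275,"z":0,"rx":0,"ry":0,"rz":-0.861},{"claw":2,"x":0.232,"y":0.275,"z":0,"rx":0,"ry":0,"rz":-0.861}]' | head -2
python3 -m jog '[{"claw":2,"x":0.232,"y":0.275,"z":0,"rx":0,"ry":0,"rz":-0.861},{"claw":2,"x":0.232,"y":0.275,"z":0,"rx":0,"ry":0,"rz":-0.861},{"claw":2,"x":0.232,"y":0.275,"z":0,"rx":0,"ry":0,"rz":-0.861},{"claw":2,"x":0.232,"y":0.275,"z":0,"rx":0,"ry":0,"rz":-0.861},{"claw":2,"x":0.232,"y":0.275,"z":0,"rx":0,"ry":0,"rz":-0.861}]' | head -2
python3 -m jog '[{"claw":2,"x":0.232,"y":0.275,"z":0,"rx":0,"ry":0,"rz":-0.861},{"claw":2,"x":0.232,"y":0.275,"z":0,"rx":0,"ry":0,"rz":-0.861},{"claw":2,"x":0.232,"y":0.275,"z":0,"rx":0,"ry":0,"rz":-0.861},{"claw":2,"x":0.232,"y":0.275,"z":0,"rx":0,"ry":0,"rz":-0.861},{"claw":2,"x":0.232,"y":0.275,"z":0,"rx":0,"ry":0,"rz":-0.861}]' | head -2
python3 -m jog '[{"claw":2,"x":0.232,"y":0.275,"z":0,"rx":0,"ry":0,"rz":-0.861},{"claw":2,"x":0.232,"y":0.275,"z":0,"rx":0,"ry":0,"rz":-0.861},{"claw":2,"x":0.232,"y":0.275,"z":0,"rx":0,"ry":0,"rz":-0.861},{"claw":2,"x":0.232,"y":0.275,"z":0,"rx":0,"ry":0,"rz":-0.861},{"claw":2,"x":0.232,"y":0.275,"z":0,"rx":0,"ry":0,"rz":-0.861}]' | head -2
python3 -m jog '[{"claw":2,"x":0,"y":0,"z":0.2,"rx":0,"ry":0,"rz":0},{"claw":2,"x":0,"y":0,"z":0.1,"rx":0,"ry":0,"rz":0},{"claw":2,"x":0,"y":0,"z":0,"rx":0,"ry":0,"rz":0},{"claw":2,"x":0,"y":0,"z":0,"rx":0,"ry":0,"rz":0},{"claw":2,"x":0,"y":0,"z":0,"rx":0,"ry":0,"rz":0}]' | head -2
python3 plan.py .4899 .0507 .1864 3.726 1
```

```text
time: 44.25
ee_pos: [0.6517, -0.1469, 0.2285]
time: 44.75
ee_pos: [0.6243, -0.0616, 0.2285]
time: 45.25
ee_pos: [0.5676, 0.0075, 0.2285]
time: 45.75
ee_pos: [0.4894, 0.0509, 0.2285]
time: 46.25
ee_pos: [0.4908, 0.0505, 0.2133]
1 rows of x 0.014 y 0.013 z 0.538 rz -0.012 | pos [0.4908 0.0505 0.2133] rot [ 3.142  0.    -2.558] q7 1.49 F [ 0.5  0.4 -1.3] op 0.133 gf 35.0 t 46.2
```

```bash

python3 -m jog '[{"claw":2,"x":0.01,"y":0.01,"z":0.15,"rx":0,"ry":0,"rz":0},{"claw":2,"x":0,"y":0,"z":0.15,"rx":0,"ry":0,"rz":0},{"claw":2,"x":0,"y":0,"z":0.04,"rx":0,"ry":0,"rz":0},{"claw":2,"x":0,"y":0,"z":0,"rx":0,"ry":0,"rz":0},{"claw":2,"x":0,"y":0,"z":0,"rx":0,"ry":0,"rz":0}]'
python3 -m jog '[{"claw":2,"x":0,"y":0,"z":0.04,"rx":0,"ry":0,"rz":0},{"claw":2,"x":0,"y":0,"z":0.04,"rx":0,"ry":0,"rz":0},{"claw":2,"x":0,"y":0,"z":0.04,"rx":0,"ry":0,"rz":0},{"claw":2,"x":0,"y":0,"z":0.04,"rx":0,"ry":0,"rz":0},{"claw":2,"x":0,"y":0,"z":0,"rx":0,"ry":0,"rz":0}]'
```

```text
time: 46.75
ee_pos: [0.4896, 0.0509, 0.1962]
ee_rot: [3.141, 0.0, -2.557]
ft_force: [-0.0, 0.8, -1.4]
opening: 0.133
grasp_force: 35.0
time: 47.25
ee_pos: [0.4893, 0.0506, 0.1879]
ee_rot: [3.141, -0.001, -2.557]
ft_force: [0.2, -0.4, -2.0]
opening: 0.13
grasp_force: 35.0
```

```bash

python3 -m jog '[{"claw":2,"x":0,"y":0,"z":0.02,"rx":0,"ry":0,"rz":0},{"claw":2,"x":0,"y":0,"z":0.02,"rx":0,"ry":0,"rz":0},{"claw":2,"x":0,"y":0,"z":0,"rx":0,"ry":0,"rz":0},{"claw":50,"x":0,"y":0,"z":0,"rx":0,"ry":0,"rz":0},{"claw":50,"x":0,"y":0,"z":0,"rx":0,"ry":0,"rz":0}]'
python3 -m jog '[{"claw":50,"x":0,"y":0,"z":0,"rx":0,"ry":0,"rz":0},{"claw":50,"x":0,"y":0,"z":0,"rx":0,"ry":0,"rz":0},{"claw":50,"x":0,"y":0,"z":-0.1,"rx":0,"ry":0,"rz":0},{"claw":50,"x":0,"y":0,"z":-0.4,"rx":0,"ry":0,"rz":0},{"claw":50,"x":0,"y":0,"z":-0.6,"rx":0,"ry":0,"rz":0}]'
python3 -m jog '[{"claw":50,"x":0,"y":0,"z":-0.6,"rx":0,"ry":0,"rz":0},{"claw":50,"x":0,"y":0,"z":-0.6,"rx":0,"ry":0,"rz":0},{"claw":50,"x":0,"y":0,"z":-0.3,"rx":0,"ry":0,"rz":0},{"claw":50,"x":0,"y":0,"z":0,"rx":0,"ry":0,"rz":0},{"claw":50,"x":0,"y":0,"z":0,"rx":0,"ry":0,"rz":0}]' | head -2
python3 - <<'E'
from h import *
s=snapshot("side");p=snapshot("top")
for n,parts,z in(("lid",LID,.168),):
    c=proj(s,[.49,.05,.15])
cv2.imwrite('pics/l.png',np.hstack([cv2.resize(a["pixels"][v:v+120,u:u+100],None,fx=4,fy=4,interpolation=cv2.INTER_CUBIC) for a,u,v in((s,265,150),(p,230,170))]))
E
```

```text
time: 47.75
ee_pos: [0.49, 0.051, 0.1864]
ee_rot: [-3.141, 0.001, -2.557]
ft_force: [0.8, 0.1, -0.0]
opening: 0.29
grasp_force: 0.0
time: 48.25
ee_pos: [0.4886, 0.0506, 0.2411]
ee_rot: [3.14, -0.002, -2.557]
ft_force: [0.5, -0.2, 0.1]
opening: 0.566
grasp_force: 0.0
time: 48.75
ee_pos: [0.4892, 0.0504, 0.3153]
```

View pics/l.png

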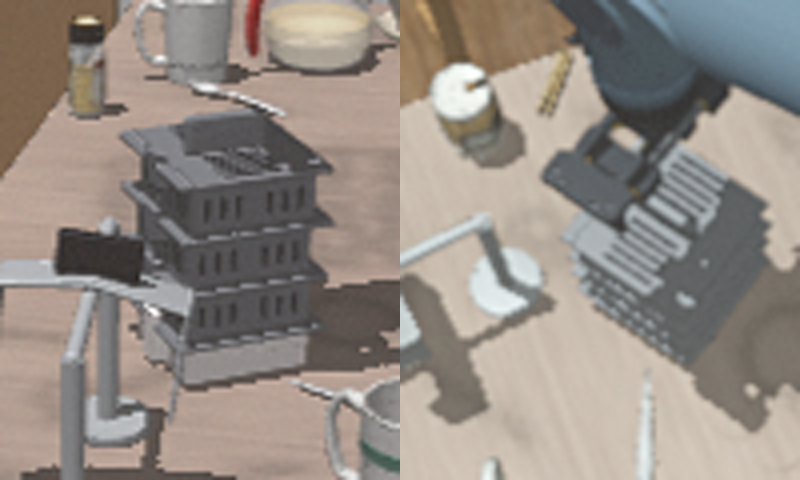

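The stack is level with the lid seated. The yoke hangs on the rail, the jar and mug are in place, and the gripper is clear.

```bash
python3 -c "
from bench import *
print(finish_job())"
```

```text
the job is handed in; nothing more can be done
None
```

The job is handed in at about 49 s on the robot's clock: the yoke hangs astride the rail, all three trays and the lid look seated on the base in the last pictures, and I never moved near the candle, the jar or the mug (`finish_job()` returned no verdict).

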